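Fetch the red filter from behind the bottles

TASK

The red filter at the back of the grey tray is hemmed in by a dropper bottle and two vials: first stand all three upright on the blue mat, leaving the filter where it is, and then lay the filter flat in the middle of the round green pad while they wait there. After that put the bottle and each vial back upright on the very spot in the tray where it stood at the start. Do not knock the bottle or a vial over, and leave the blue filter and the petri dish where they are.

Things in the scene. Friction and masses are not known exactly. Their poses are not given: they have to be found in the camera images.
- tray: fixed grey open tray, 130 mm along its x by 150 mm along its y, 14 mm high, walls and floor 4 mm thick. Origin: centre of its underside; z up, x points to its back (roughly away from the robot). On its floor are three grey spots with white outlines (37 mm across) at (0.018, 0.042), (0.018, -0.042) and (-0.030, 0) m in x, y of the tray's frame, and one spot with a yellow outline (42 mm across) for the filter at (0.033, 0), at the back wall
- mat: fixed flat blue mat, rectangular, 190 mm along its x by 84 mm along its y, 3 mm thick. Origin: centre of its underside, z up. The side area: room for three things in a row along x
- pad: fixed round green pad, 76 mm diameter, 4 mm thick, with a thin white circle (45 mm across) round its middle. Origin: centre of its underside, z up
- filter_red: optical filter with red glass in a black knurled ring, 36 mm diameter, 12 mm high, 30 g. Origin: centre of its underside, z up along its axis. Starts flat on the yellow-outlined spot in the tray, the bottle and vials close on both sides and in front; 10 mm from it to the tray's back wall
- bottle: brown glass dropper bottle with black rubber bulb, 33 mm diameter up to a height of 60 mm, neck and collar 24 mm above, 102 mm tall in all, 70 g. Origin: centre of its underside, z up along its axis. Starts on one of the three white-outlined spots in the tray
- vial_black: glass vial, black cap and pale green filling, 23 mm diameter, 56 mm tall, screw cap 21 mm diameter and 13 mm high at the top, about 16 g, closed. Origin: centre of its underside, z up along its axis. Starts on one of the three white-outlined spots in the tray
- vial_white: glass vial, white cap and clear, nearly empty, 23 mm diameter, 56 mm tall, screw cap 21 mm diameter and 13 mm high at the top, about 16 g, closed. Origin: centre of its underside, z up along its axis. Starts on one of the three white-outlined spots in the tray
- filter_blue: bystander: optical filter with blue glass in a silver-grey knurled ring, 36 mm diameter, 12 mm high, loose, near the green pad on the robot's side. Origin: centre of its underside
- dish: bystander: clear petri dish, 60 mm diameter, 14 mm high, loose, near the green pad on the far side. Origin: centre of its underside
Not all that is in view belongs to the job. Leave any purple or yellow look-alike of the bottle alone.

How it is judged (in metres and radians):
On the way, in this order (a step that is already met when the one before it is completed fails the run):
1. the bottle and both vials stand upright and released on the blue mat, and the red filter still lies at its place in the tray (x of bottle in the frame of mat between -0.09 and 0.09 m and y of bottle in the frame of mat between -0.038 and 0.038 m and z of bottle in the frame of mat between -0.001 and 0.008 m and angle between each of bottle, vial_black, vial_white's own z axis and vertical below 0.12 rad and linear speed of each of bottle, vial_black, vial_white below 0.03 m/s and contact force between the fingers and bottle below 0.3 N and x of vial_black in the frame of mat between -0.09 and 0.09 m and y of vial_black in the frame of mat between -0.038 and 0.038 m and z of vial_black in the frame of mat between -0.001 and 0.008 m and contact force between the fingers and vial_black below 0.3 N and x of vial_white in the frame of mat between -0.09 and 0.09 m and y of vial_white in the frame of mat between -0.038 and 0.038 m and z of vial_white in the frame of mat between -0.001 and 0.008 m and contact force between the fingers and vial_white below 0.3 N and distance of filter_red from where it was at the start of the episode below 0.01 m), for 0.2 s.
2. the red filter lies flat and released in the middle of the green pad, while the bottle and both vials stand on the mat (x of bottle in the frame of mat between -0.09 and 0.09 m and y of bottle in the frame of mat between -0.038 and 0.038 m and z of bottle in the frame of mat between -0.001 and 0.008 m and angle between each of bottle, vial_black, vial_white, filter_red's own z axis and vertical below 0.12 rad and linear speed of each of bottle, vial_black, vial_white, filter_red below 0.03 m/s and contact force between the fingers and bottle below 0.3 N and x of vial_black in the frame of mat between -0.09 and 0.09 m and y of vial_black in the frame of mat between -0.038 and 0.038 m and z of vial_black in the frame of mat between -0.001 and 0.008 m and contact force between the fingers and vial_black below 0.3 N and x of vial_white in the frame of mat between -0.09 and 0.09 m and y of vial_white in the frame of mat between -0.038 and 0.038 m and z of vial_white in the frame of mat between -0.001 and 0.008 m and contact force between the fingers and vial_white below 0.3 N and horizontal distance between filter_red and pad below 0.012 m and z of filter_red in the frame of pad between 0.001 and 0.009 m and contact force between the fingers and filter_red below 0.3 N), for 0.2 s.
At the end, for the whole second after the job is handed in: bottle and both vials each stand upright (within 0.12 rad) within 15 mm of where they stood at the start, and the red filter lies flat on the green pad, its centre within 12 mm of the pad's; all released and at rest (distance of each of bottle, vial_black, vial_white from where it was at the start of the episode below 0.015 m and angle between each of bottle, vial_black, vial_white, filter_red's own z axis and vertical below 0.12 rad and linear speed of each of bottle, vial_black, vial_white, filter_red below 0.03 m/s and contact force between the fingers and bottle below 0.3 N and contact force between the fingers and vial_black below 0.3 N and contact force between the fingers and vial_white below 0.3 N and horizontal distance between filter_red and pad below 0.012 m and z of filter_red in the frame of pad between 0.001 and 0.009 m and contact force between the fingers and filter_red below 0.3 N); the robot touches nothing.
It fails at once if the bottle or a vial is knocked over (tilted more than 0.6 rad) (angle between any of bottle, vial_black, vial_white's own z axis and vertical above 0.6 rad).
It fails at once if the blue filter or the petri dish is moved more than 15 mm (distance of any of filter_blue, dish from where it was at the start of the episode above 0.015 m).
It also fails if it takes over 149 s, if anything falls off the work surface, if the arm or the gripper's body presses on something with over 40 N, if the wrist force passes 120 N, or if a joint passes its speed limit or range.

ROBOT

A 6-joint arm with a two-finger parallel gripper is mounted at the origin on a cart in front of the work surface, level with it; the furniture and walls round the work are solid. World frame = base frame: x ahead of the robot, y to its left, z up, the work surface at z = 0. Lengths are in mm, angles in rad, forces in N, time in s.
With the tool pointing down it reaches from about 350 to 950 mm from the base axis. Payload 17.4 kg.
Tool frame: the origin (TCP) lies on the centre line of the jaws, within the pads' length; the fingertips stand 25 mm ahead of it and the grasp point (between the pads) lies 6 mm ahead of it (arm.tcp_to_tips is the distance from the TCP to the fingertips, in mm); x points along the fingers, y is the direction in which the jaws open and shut, and the axes are right-handed (so a half turn about x gives the same grasp; the last joint's range is limited). The gripper opens to 93 mm and grips with 3 to 60 N. Pads are 15 mm wide; open, the fingers measure 128 mm over their backs; the gripper's body (75 mm by 188 mm) begins 65 mm behind the grasp point.
Start: joints at [-1.245, 0.116, 1.442, -0, 1.584, -0.038], TCP at [240.175, -630.832, 243.646] pointing down, gripper open.
Joint ranges: [-2.83, 2.83], [-0.83, 2.19], [0.07, 2.5], [-1.14, 4.28], [0.01, 3], [-2.97, 2.97]. Speed limits (rad/s): [1.89, 1.89, 2.22, 3.14, 3.14, 3.14].

INTERFACE

Orientations are given as a 3x3 rotation matrix whose columns are the frame's x, y, z axes.
In Python, from station import arm gives the robot as it stands. The module is installed in compiled form; this text tells all that it offers.
- The arm moves only by the tool play_rows, never from a script. Its arguments are lists of equal length, an entry for each row: "offset": the shift along the world's x, y, z in m, a list of three; "roll": the turn about the world's z in degrees; "gripper": the opening, from 0 (shut) to 1 (fully open). In form: {"offset": [[x, y, z], ...], "roll": [roll, ...], "gripper": [gripper, ...]}. A call has 1 to 12 rows; each row shifts and turns the pose as measured when the row begins; what a row does not reach is not made up. A row lasts 1/8 s, in which the tool goes at most 62.5 mm and 10.7 degrees, less where a joint would pass 70% of its speed; a pose out of reach is approached as far as the arm can. A call with a gripper value outside its range is refused whole. The fingers move at their own pace and stop on an object; "grip_force" is the grip in N (left out, the last holds). Time passes only in rows, so rows that do not move let the fingers close. It gives the time, the measured TCP pose, the force and the opening at its end, in the units of the state.
- arm.get_obs(): the state, without advancing time (a new reading comes with each control period).
- arm.read_camera(name): name is "scene" or "top" or "wrist"; returns (picture, depth): 400x640x3 uint8, blue, green, red; 400x640 float32, mm along the optical axis (not along the pixel's ray), 0 where there is no reading.
- arm.camera_params(name): a dict with "mtx" (3x3 intrinsics, pixels), "dist_coeffs" ([k1, k2, p1, p2, k3] as OpenCV has them; the pictures are not rectified), "R" (3x3) and "t" (3): a world point X has camera coordinates R X + t. Camera axes: x right, y down, z forward; pixel columns grow to the right and rows downward; lengths in mm; the calibration is good to about 2 mm. A picture is of the moment at which its call begins: read the wrist's pose just before it. camera_params takes no time and is no camera call; for the wrist camera it gives the pose at the moment of the call.
- arm.job_done(): hands the job in, once; it reports no verdict.
The state is a dict: "clock": time; "qpos": joint angles; "qd": joint speeds; "joint_efforts": joint torques, N m; "ee_pos": TCP position; "tcp_rot": TCP orientation; "contact_force": force on the tool from outside, world axes, zero at the start; "moment": the same for the moment, N m; "width": finger opening in mm.
Only numpy, scipy, OpenCV 4.12 (cv2) and the standard library are available. Lean on these libraries where they do the work, as an engineer would, in place of code of your own. Each camera call takes 0.05 s, during which the arm holds its last target.

## Working session

There is one attempt and no reset: what is moved stays moved. The work goes in short steps, Python scripts to look and compute and a tool call to move; the robot and the scene stay as the last step left them, time stands still between calls to the robot, and variables do not carry over. Pictures are saved under pics/ and viewed, and the job is handed in when it is done.

Besides the shell and the picture viewer there is one more tool, called as name(argument=value, ...), one argument or row to a line, values as JSON. play_rows: Moves the arm, as the interface text tells. Its arguments: {"type":"object","properties":{"offset":{"type":"array","items":{"type":"array","items":{"type":"number"}}},"roll":{"type":"array","items":{"type":"number"}},"gripper":{"type":"array","items":{"type":"number"}},"grip_force":{"type":"number"}},"required":["offset","roll","gripper"]}

```bash
mkdir -p pics
cat > h.py <<'E'
import numpy as np, cv2
from station import arm
def ray(P,uv):
    p=cv2.undistortPoints(np.array([[uv]],float),np.array(P['mtx'],float),np.array(P['dist_coeffs'],float))[0,0]
    R=np.array(P['R']);t=np.array(P['t']).ravel()
    return -R.T@t, R.T@np.array([p[0],p[1],1.])
def onz(P,uv,z):
    o,d=ray(P,uv); return o+d*(z-o[2])/d[2]
def proj(P,X):
    R=np.array(P['R'],float);t=np.array(P['t'],float).ravel()
    return cv2.projectPoints(np.array(X,float).reshape(-1,1,3),cv2.Rodrigues(R)[0],t,np.array(P['mtx'],float),np.array(P['dist_coeffs'],float))[0][:,0]
E
python3 - <<'E'
from h import *
o=arm.get_obs();print({k:np.round(v,3).tolist() for k,v in o.items()})
for n in ("top","scene","wrist"):
    i,d=arm.read_camera(n);cv2.imwrite(f"pics/{n}0.png",i);np.save(f"{n}0.npy",d)
    P=arm.camera_params(n);print(n,np.round(-np.array(P['R']).T@np.array(P['t']).ravel()),np.round(P['mtx'],1).tolist())
E
```

```text
{'clock': 0.0, 'qpos': [-1.245, 0.116, 1.442, -0.0, 1.584, -0.038], 'qd': [0.001, 0.0, 0.0, -0.001, -0.001, -0.001], 'joint_efforts': [-0.002, -72.128, -62.26, 0.078, 0.024, -0.0], 'ee_pos': [240.133, -630.654, 242.896], 'tcp_rot': [[-0.0, 0.356, -0.935], [0.001, -0.935, -0.356], [-1.0, -0.001, -0.0]], 'contact_force': [-0.543, 0.149, 0.508], 'moment': [-0.027, -0.062, -0.028], 'width': 93.129}
top [389. -10. 889.] [[402.1, 0.0, 311.8], [0.0, 402.1, 200.2], [0.0, 0.0, 1.0]]
scene [ -3. 651. 418.] [[455.5, 0.0, 321.9], [0.0, 455.5, 206.5], [0.0, 0.0, 1.0]]
wrist [ 305. -606.  385.] [[303.3, 0.0, 324.8], [0.0, 303.3, 204.9], [0.0, 0.0, 1.0]]
```

View pics/top0.png

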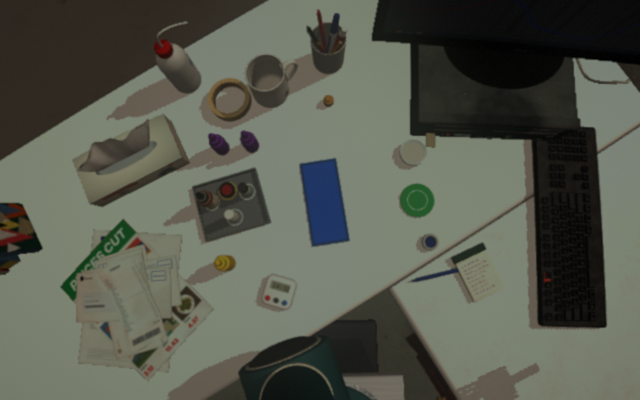

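View pics/scene0.png

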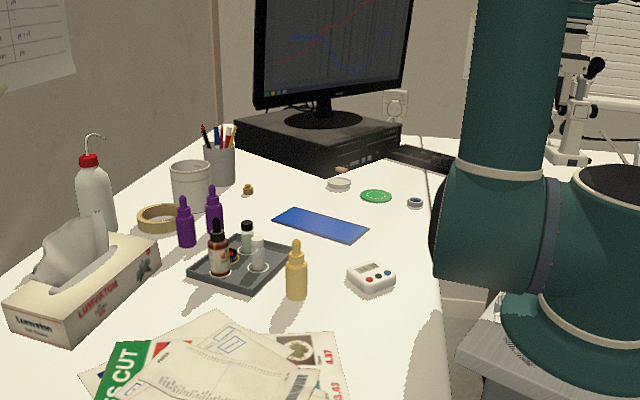

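Run:
```python
from h import *
i=cv2.imread('pics/top0.png');c=cv2.resize(i[155:255,175:300],None,fx=6,fy=6,interpolation=cv2.INTER_CUBIC);c=np.clip(c.astype(float)*1.5,0,255);cv2.imwrite('pics/top0c.png',c)
i=cv2.imread('pics/scene0.png');c=cv2.resize(i[175:305,165:325],None,fx=4.5,fy=4.5,interpolation=cv2.INTER_CUBIC);cv2.imwrite('pics/scene0c.png',c)
P=arm.camera_params('top')
for n,uv in dict(mat=(324.5,202),pad=(417,201),tray=(230.5,204),blue=(428,242),dish=(411,152),yel=(224,263),pur=(248,142)).items(): print(n,np.round(onz(P,uv,4)))
```

```text
mat [523.  -5.   4.]
pad [ 518. -210.    4.]
tray [525. 206.   4.]
blue [ 427. -228.    4.]
dish [ 631. -204.    4.]
yel [393. 220.   4.]
pur [668. 166.   4.][ WARN:0@1.136] global loadsave.cpp:1063 imwrite_ Unsupported depth image for selected encoder is fallbacked to CV_8U.
```

View pics/top0c.png

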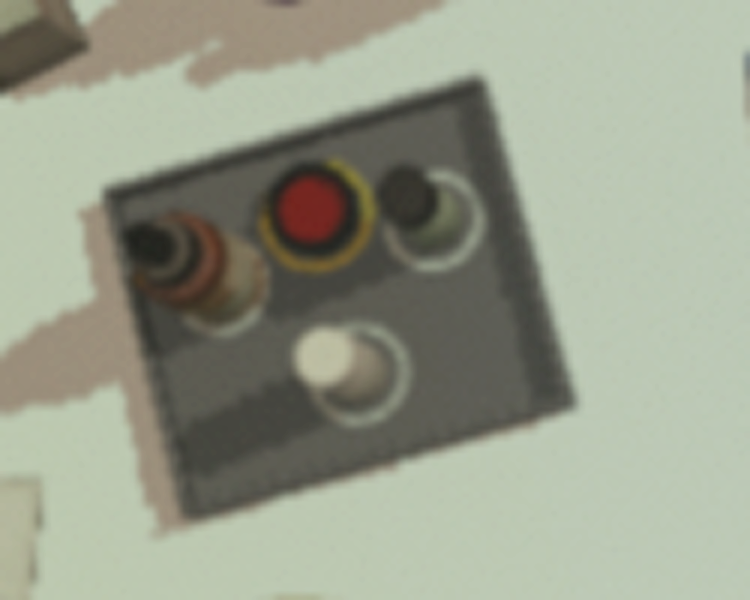

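View pics/scene0c.png

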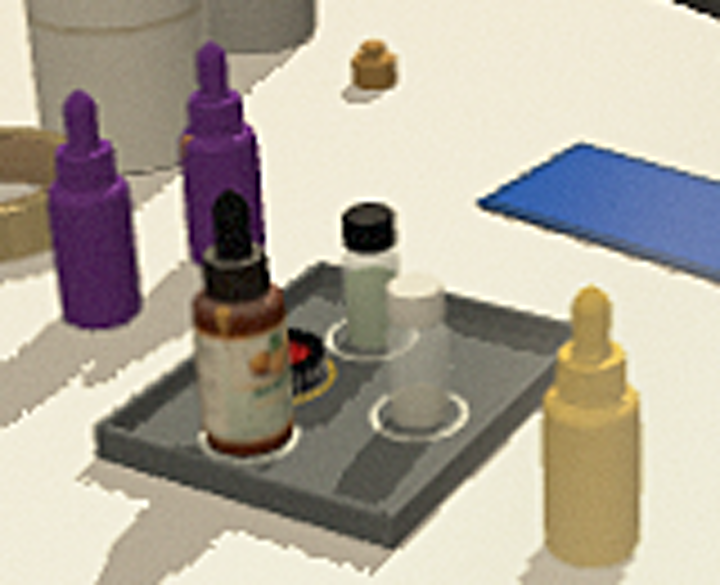

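View pics/wrist0.png

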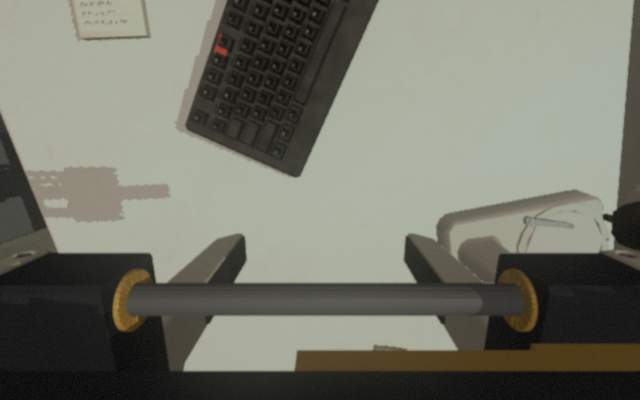

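Run:
```python
from h import *
P=arm.camera_params('wrist');print(np.round(P['R'],3).tolist(),np.round(P['t'],1))
d=np.load('top0.npy');P=arm.camera_params('top')
C,_=ray(P,(0,0));R=np.array(P['R'])
def pt(u,v):
    o,r=ray(P,(u,v)); return o+r*d[v,u]
for u,v in [(220,140),(250,133),(262,65),(130,140),(180,150),(185,165),(150,180),(110,150),(224,255),(212,90),(232,80),(280,285)]: print(u,v,np.round(pt(u,v)))
# max height map along y>280
H=[]
for v in range(110,215,3):
    for u in range(70,200,3):
        if d[v,u]>0: H.append(pt(u,v))
H=np.array(H);m=(H[:,2]>70);print(np.round(H[m].min(0)),np.round(H[m].max(0)))
```

```text
[[0.355, -0.935, -0.002], [-0.905, -0.344, 0.249], [-0.233, -0.087, -0.969]] [-674.   -28.4  391.6]
220 140 [655. 215.  65.]
250 133 [670. 151.  61.]
262 65 [830. 125.  55.]
130 140 [651. 396. 105.]
180 150 [645. 313.  38.]
185 165 [619. 314.   2.]
150 180 [583. 388.  20.]
110 150 [634. 444.  95.]
224 255 [411. 221.  -2.]
212 90 [788. 246.  28.]
232 80 [813. 201.  23.]
280 285 [344.  94.  21.]
[523. 247.  71.] [690. 516. 125.]
```

play_rows(
  offset=[
    [0.02,0.05,0.02],
    [0.022,0.058,0.007],
    [0.022,0.058,0.007],
    [0.022,0.058,0.007],
    [0.022,0.058,0.007],
    [0.022,0.058,0.007],
    [0.022,0.058,0.007],
    [0.022,0.058,0.007],
    [0.022,0.058,0.007],
    [0.022,0.058,0.007],
    [0.022,0.058,0.007],
    [0.022,0.058,0.0],
  ],
  roll=[0,0,0,0,0,0,0,0,0,0,0,0],
  gripper=[1,1,1,1,1,1,1,1,1,1,1,1],
)

```text
clock: 1.65
ee_pos: [497.4, 61.8, 331.1]
tcp_rot: [[0.002, 0.35, -0.937], [0.005, -0.937, -0.35], [-1.0, -0.004, -0.003]]
contact_force: [1.3, -1.0, 0.8]
width: 93.1
```

play_rows(
  offset=[
    [0.02,0.055,0],
    [0.02,0.055,0],
    [0.01,0.033,0],
    [0,0,0],
  ],
  roll=[-3,-3,0,0],
  gripper=[1,1,1,1],
)

```text
clock: 2.15
ee_pos: [548.3, 213.9, 329.3]
tcp_rot: [[0.0, 0.251, -0.968], [0.004, -0.968, -0.251], [-1.0, -0.003, -0.001]]
contact_force: [0.1, -0.9, -0.5]
width: 93.0
```

```bash
cat > snap.py <<'E'
import sys,pickle
from h import *
n,name=sys.argv[1:3]
P=arm.camera_params(n);i,d=arm.read_camera(n)
cv2.imwrite(f"pics/{name}.png",i);pickle.dump((P,i,d),open(name+'.pkl','wb'))
o=arm.get_obs();print(np.round(o['ee_pos'],1),np.round(o['width'],1),np.round(o['contact_force'],1),o['clock'],'jaw',np.round(np.degrees(np.arctan2(o['tcp_rot'][1][1],o['tcp_rot'][0][1])),2))
E
python3 snap.py wrist w1
```

```text
[548.1 212.9 329.5] 92.7 [-0.5 -0.  -0.2] 2.2 jaw -75.49
```

View pics/w1.png

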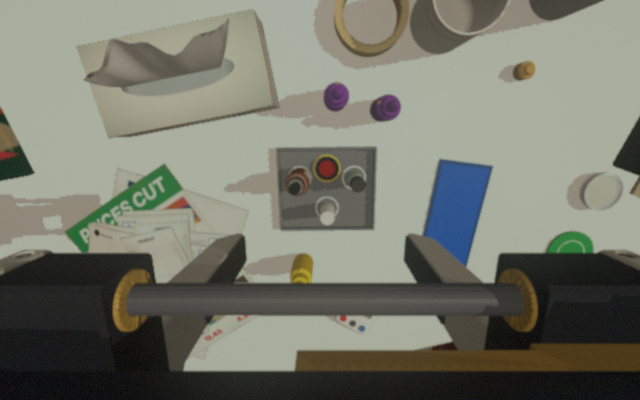

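```bash
cat > m1.py <<'E'
import pickle
from h import *
P,i,d=pickle.load(open('w1.pkl','rb'))
c=cv2.resize(i[135:245,260:400],None,fx=5.5,fy=5.5,interpolation=cv2.INTER_CUBIC);cv2.imwrite('pics/w1c.png',c)
def blob(m,box,z,name,P=P):
    u0,v0,u1,v1=box;s=np.zeros_like(m);s[v0:v1,u0:u1]=m[v0:v1,u0:u1]
    n,l,st,ce=cv2.connectedComponentsWithStats(s.astype(np.uint8));k=1+np.argmax(st[1:,4]);print(name,st[k],ce[k].round(1),onz(P,ce[k],z).round(1))
    return (l==k)
b,g,r=[i[...,k].astype(int) for k in range(3)]
blob((r>90)&(g<70)&(b<70),(305,150,345,190),16,'filter')
m=blob((r>120)&(g>100)&(b<80),(300,140,360,190),4,'yellow ring')
h,_=cv2.findContours(m.astype(np.uint8),0,2)
e=cv2.minEnclosingCircle(h[0]);print('ring circ',e,onz(P,e[0],4))
def rect(m,z,name):
    h,_=cv2.findContours(m.astype(np.uint8),0,2);h=max(h,key=cv2.contourArea);R=cv2.minAreaRect(h);q=cv2.boxPoints(R)
    w=np.array([onz(P,p,z) for p in q])[:,:2];print(name,R,w.round(1).tolist(),'c',w.mean(0).round(1));print([ (np.linalg.norm(w[k]-w[k-1]).round(1),np.degrees(np.arctan2(*(w[k]-w[k-1])[::-1])).round(1)) for k in range(4)])
mat=(b>90)&(r<80)&(g<110)&(b>g+40)
rect(mat[:400],3,'mat wrist (cut?)')
gray=(np.abs(b-r)<25)&(g<115)
s=np.zeros_like(gray);s[135:240,270:385]=gray[135:240,270:385]
s=cv2.morphologyEx(s.astype(np.uint8),cv2.MORPH_CLOSE,np.ones((15,15)));s=cv2.morphologyEx(s,cv2.MORPH_OPEN,np.ones((9,9)))
rect(s,14,'tray')
# top
P=arm.camera_params('top');i=cv2.imread('pics/top0.png');b,g,r=[i[...,k].astype(int) for k in range(3)]
mat=(b>90)&(r<90)&(b>g+40);s=np.zeros_like(mat);s[150:255,290:360]=mat[150:255,290:360];rect(s,3,'mat top')
gm=(g>r+40)&(g>b+25);blob(gm,(390,170,445,230),4,'pad',P)
blob((r>80)&(g<60)&(b<60),(215,175,240,205),16,'filter top',P)
E
python3 m1.py
```

```text
filter [319 161  16  16 197] [326.4 168.2] [557.6 215.7  16. ]
yellow ring [314 154  27  20  71] [330.1 160.3] [569.3 212.9   4. ]
ring circ ((327.0, 167.0), 13.601571083068848) [558.14688765 214.88752851   4.        ]
mat wrist (cut?) ((454.3529968261719, 210.58824157714844), (46.081764221191406, 97.49932098388672), 14.03624439239502) [[459.9, 29.7], [616.6, 45.4], [617.7, -27.1], [459.7, -49.1]] c [ 5.385e+02 -3.000e-01]
[(np.float64(78.8), np.float64(89.8)), (np.float64(157.5), np.float64(5.7)), (np.float64(72.5), np.float64(-89.1)), (np.float64(159.6), np.float64(-172.1))]
tray ((326.0, 188.0), (82.0, 98.0), 90.0) [[569.5, 294.6], [605.9, 153.8], [483.2, 116.6], [444.0, 267.3]] c [525.7 208.1]
[(np.float64(128.4), np.float64(12.3)), (np.float64(145.5), np.float64(-75.5)), (np.float64(128.2), np.float64(-163.2)), (np.float64(155.7), np.float64(104.6))]
mat top ((323.8843688964844, 201.74856567382812), (77.77725982666016, 31.475839614868164), 81.25383758544922) [[607.4, 42.2], [616.0, -28.6], [441.9, -48.7], [433.3, 19.8]] c [524.6  -3.8]
[(np.float64(175.5), np.float64(7.3)), (np.float64(71.3), np.float64(-83.0)), (np.float64(175.3), np.float64(-173.4)), (np.float64(69.1), np.float64(97.2))]
pad [401 184  33  32 757] [416.8 199.8] [ 521.2 -209.8    4. ]Traceback (most recent call last):
  File "m1.py", line 27, in <module>
    blob((r>80)&(g<60)&(b<60),(215,175,240,205),16,'filter top',P)
    ~~~~^^^^^^^^^^^^^^^^^^^^^^^^^^^^^^^^^^^^^^^^^^^^^^^^^^^^^^^^^^
  File "m1.py", line 7, in blob
    n,l,st,ce=cv2.connectedComponentsWithStats(s.astype(np.uint8));k=1+np.argmax(st[1:,4]);print(name,st[k],ce[k].round(1),onz(P,ce[k],z).round(1))
                                                                       ~~~~~~~~~^^^^^^^^^^
    return _wrapfunc(a, 'argmax', axis=axis, out=out, **kwds)
    return bound(*args, **kwds)
ValueError: attempt to get argmax of an empty sequence
```

View pics/w1c.png

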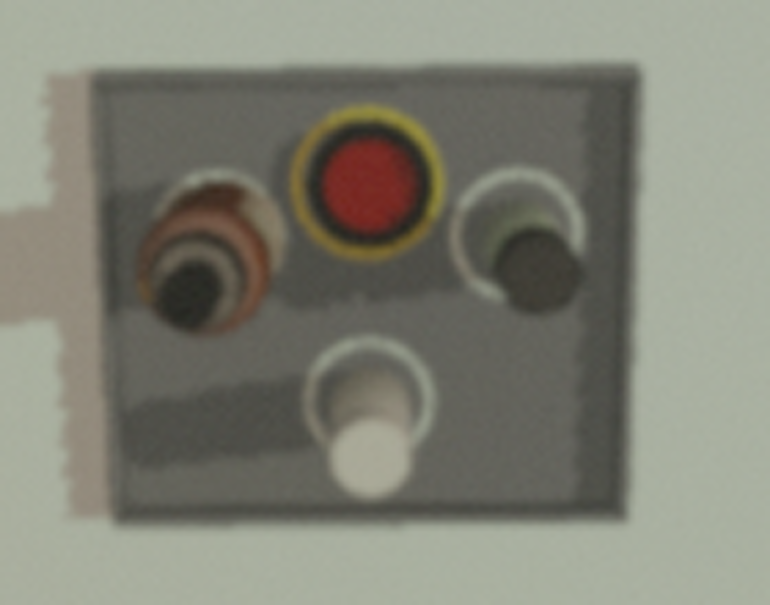

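Run:
```python
import pickle
from h import *
P,i,d=pickle.load(open('w1.pkl','rb'))
print('black',onz(P,(358,184.1),60),'white',onz(P,(327.5,218.1),60),'bulb',onz(P,(294.7,188.4),104),'shoulder',onz(P,(297.5,184.1),64))
a=np.radians(14.4);R=np.array([[np.cos(a),-np.sin(a)],[np.sin(a),np.cos(a)]]);c=np.array([525.6,207.6])
for n,p in dict(bottle=(18,42),black=(18,-42),white=(-30,0),filt=(33,0)).items(): print(n,c+R@np.array(p))
# white ring centres from crop
for n,p in dict(bottleR=(222,233),blackR=(518,235),whiteR=(369,401),yel=(367,184)).items(): print(n,onz(P,(p[0]/5.5+260-.4,p[1]/5.5+135-.4),4))
P=arm.camera_params('top')
i=cv2.imread('pics/top0.png')
for n,p,z in (('black',(410,195),60),('white',(324,356),60),('blackR',(435,220),4),('whiteR',(361,374),4),('filt',(311,210),16),('yel',(316,215),4)): print(n,onz(P,(p[0]/6+175-.4,p[1]/6+155-.4),z))
```

```text
black [552.91544326 169.61480763  60.        ] white [495.12683862 197.89097293  60.        ] bulb [534.80400267 250.25746558 104.        ] shoulder [532.82183705 250.00917418  64.        ]
bottle [532.58952164 252.75691074]
black [553.47947216 171.3959252 ]
white [496.54250517 200.13930339]
filt [557.56324432 215.80676628]
bottleR [532.60772332 251.67353715   4.        ]
blackR [553.05192939 170.55403964   4.        ]
whiteR [495.50884267 199.08234096   4.        ]
yel [556.31172949 215.48207605   4.        ]
black [551.31274061 165.96254311  60.        ]
white [494.95456036 196.30298569  60.        ]
blackR [552.40484781 168.32393356   4.        ]
whiteR [494.9541154  196.20393217   4.        ]
filt [555.48666449 212.55901904  16.        ]
yel [555.79570921 213.6873026    4.        ]
```

play_rows(
  offset=[
    [-0.0154,0.0376,-0.03],
    [0,0,-0.06],
    [0,0,-0.06],
    [0,0,0],
  ],
  roll=[0,0,0,0],
  gripper=[0.65,0.65,0.65,0.65],
)

```text
clock: 2.7
ee_pos: [531.7, 247.5, 177.6]
tcp_rot: [[0.003, 0.247, -0.969], [0.004, -0.969, -0.247], [-1.0, -0.003, -0.004]]
contact_force: [-0.4, 1.1, 0.5]
width: 60.8
```

```bash
python3 snap.py wrist w2; python3 snap.py scene s2
```

```text
[532.9 247.9 181.1] 60.8 [ 0.4 -0.4  1.5] 2.75 jaw -75.68
[533.8 248.5 183.4] 60.5 [-0.4 -0.1  0.1] 2.8 jaw -75.68
```

View pics/w2.png

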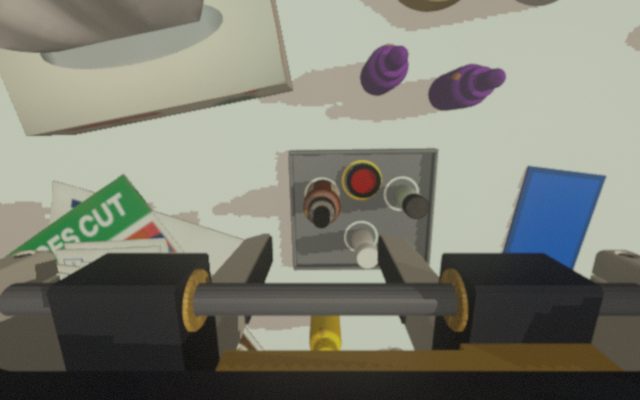

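View pics/s2.png

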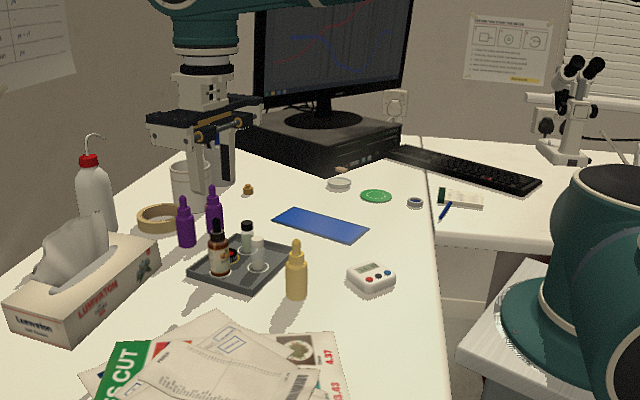

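Run:
```python
import pickle
from h import *
P,i,d=pickle.load(open('s2.pkl','rb'))
print(proj(P,[[533,250,0],[533,250,106],[533,248,158],[557,216,16]]))
P,i,d=pickle.load(open('w2.pkl','rb'))
c=cv2.resize(i[140:275,280:445],None,fx=4.5,fy=4.5,interpolation=cv2.INTER_CUBIC);cv2.imwrite('pics/w2c.png',c)
print(proj(P,[[532.7,250.5,106],[532.7,250.5,4],[553,170,60],[495.3,198.5,60],[557,215.5,16]]))
```

```text
[[220.67714664 272.64635197]
 [215.89047843 215.93089338]
 [214.52130856 185.10807355]
 [226.35576906 252.17644008]]
[[322.16446254 221.80809277]
 [323.34768485 193.13759566]
 [416.71840998 206.53471943]
 [367.45332284 257.72227968]
 [362.62154157 181.20279563]]
```

View pics/w2c.png

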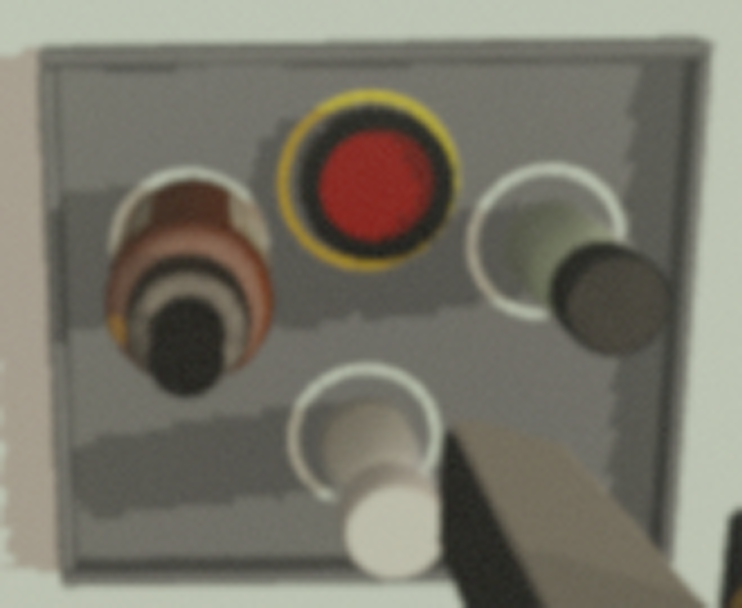

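play_rows(
  offset=[
    [-0.001,0.002,-0.03],
    [0,0,-0.045],
    [0,0,-0.025],
    [0,0,-0.01],
    [0,0,0],
  ],
  roll=[0,0,0,0,0],
  gripper=[0.65,0.65,0.65,0.65,0.65],
)

```text
clock: 3.42
ee_pos: [540.1, 251.3, 88.8]
tcp_rot: [[0.031, 0.245, -0.969], [0.015, -0.969, -0.245], [-0.999, -0.007, -0.033]]
contact_force: [-0.5, 0.1, 0.0]
width: 60.6
```

play_rows(
  offset=[
    [0,0,0],
    [0,0,0],
  ],
  roll=[0,0],
  gripper=[0.65,0.65],
)

```text
clock: 3.68
ee_pos: [541.4, 251.6, 92.2]
tcp_rot: [[0.034, 0.245, -0.969], [0.016, -0.969, -0.245], [-0.999, -0.008, -0.037]]
contact_force: [-0.2, 0.8, -0.2]
width: 60.7
```

play_rows(
  offset=[
    [-0.002,0,0.02],
    [-0.002,0,0.03],
    [-0.002,0,0.03],
    [-0.002,0,0.02],
    [0,0,0],
    [0,0,0],
  ],
  roll=[0,0,0,0,0,0],
  gripper=[0.65,0.65,0.65,0.65,0.65,0.65],
)

```text
clock: 4.42
ee_pos: [532.8, 251.7, 201.2]
tcp_rot: [[0.038, 0.245, -0.969], [0.018, -0.969, -0.245], [-0.999, -0.008, -0.041]]
contact_force: [0.6, -1.4, -0.7]
width: 60.7
```

play_rows(
  offset=[
    [0,0,-0.01],
    [0,0,-0.01],
    [0,0,-0.01],
    [0,0,-0.01],
    [0,0,-0.01],
    [0,0,-0.01],
  ],
  roll=[0,0,0,0,0,0],
  gripper=[0.65,0.65,0.65,0.65,0.65,0.65],
)

```text
clock: 5.18
ee_pos: [531.8, 251.3, 133.5]
tcp_rot: [[0.033, 0.245, -0.969], [0.016, -0.969, -0.245], [-0.999, -0.007, -0.036]]
contact_force: [0.7, -0.3, -0.3]
width: 60.3
```

play_rows(
  offset=[
    [0,0,0],
    [0,0,0],
    [0,0,0],
    [0,0,0],
  ],
  roll=[0,0,0,0],
  gripper=[0.65,0.65,0.65,0.65],
)

```text
clock: 5.68
ee_pos: [532.0, 251.4, 133.6]
tcp_rot: [[0.034, 0.245, -0.969], [0.016, -0.969, -0.245], [-0.999, -0.007, -0.036]]
contact_force: [-0.5, 0.5, -0.4]
width: 60.5
```

play_rows(
  offset=[
    [0,0,-0.01],
    [0,0,-0.012],
    [0,0,-0.012],
    [0,0,-0.012],
    [0,0,-0.01],
    [0,0,-0.008],
    [0,0,-0.005],
    [0,0,0],
    [0,0,0],
  ],
  roll=[0,0,0,0,0,0,0,0,0],
  gripper=[0.65,0.65,0.65,0.65,0.65,0.65,0.65,0.65,0.65],
)

```text
clock: 6.8
ee_pos: [531.7, 251.2, 59.2]
tcp_rot: [[0.033, 0.245, -0.969], [0.016, -0.969, -0.245], [-0.999, -0.007, -0.036]]
contact_force: [0.1, 0.2, 0.1]
width: 60.7
```

```bash
python3 snap.py wrist w3; python3 snap.py scene s3;python3 - <<'E'
import cv2
i=cv2.imread('pics/s3.png');cv2.imwrite('pics/s3c.png',cv2.resize(i[150:310,160:330],None,fx=3.7,fy=3.7,interpolation=cv2.INTER_CUBIC))
E
```

```text
[531.7 251.2  59.2] 60.6 [-0.3 -0.3 -0.6] 6.85 jaw -75.81
[531.7 251.2  59.2] 60.4 [-1.  -1.1 -0.3] 6.9 jaw -75.81
```

View pics/w3.png

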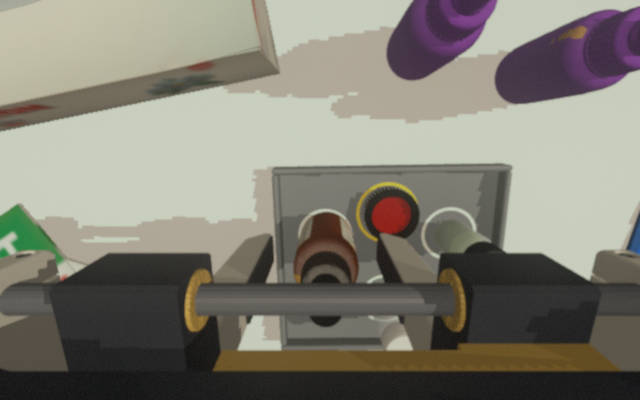

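View pics/s3c.png

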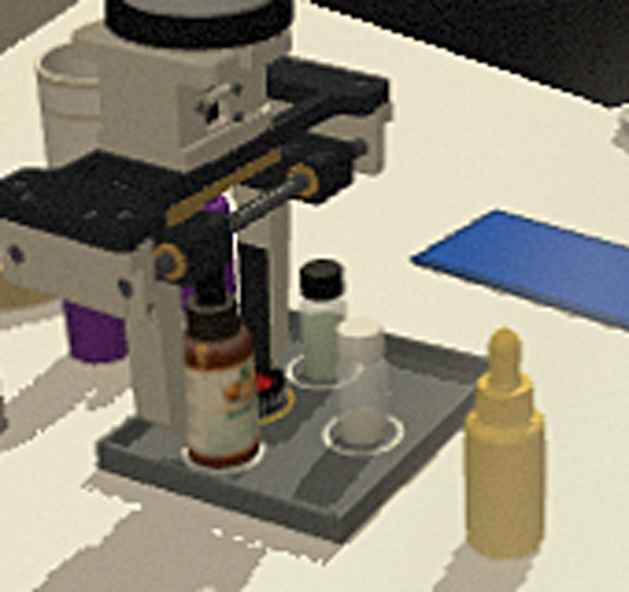

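play_rows(
  offset=[
    [0,0,-0.003],
    [0,0,0],
    [0,0,0],
    [0,0,0],
    [0,0,0],
    [0,0,0],
    [0,0,0],
    [0,0,0],
  ],
  roll=[0,0,0,0,0,0,0,0],
  gripper=[0.65,0.2,0.2,0.2,0.2,0.2,0.2,0.2],
  grip_force=15,
)

```text
clock: 7.9
ee_pos: [531.9, 251.3, 56.5]
tcp_rot: [[0.034, 0.245, -0.969], [0.016, -0.969, -0.245], [-0.999, -0.007, -0.036]]
contact_force: [0.3, -0.3, -0.1]
width: 31.5
```

play_rows(
  offset=[
    [0,0,0.005],
    [0,0,0.01],
    [0,0,0.015],
    [0,0,0.015],
    [0,0,0.015],
    [0,0,0.015],
    [0,0,0.01],
    [0,0,0.005],
    [0,0,0],
  ],
  roll=[0,0,0,0,0,0,0,0,0],
  gripper=[0.2,0.2,0.2,0.2,0.2,0.2,0.2,0.2,0.2],
)

```text
clock: 9.02
ee_pos: [532.1, 251.4, 154.5]
tcp_rot: [[0.035, 0.245, -0.969], [0.017, -0.969, -0.245], [-0.999, -0.008, -0.039]]
contact_force: [-0.6, -0.7, -0.9]
width: 31.9
```

```bash
python3 snap.py wrist w4; python3 snap.py scene s4;python3 - <<'E'
import cv2
i=cv2.imread('pics/s4.png');cv2.imwrite('pics/s4c.png',cv2.resize(i[150:310,160:330],None,fx=3.7,fy=3.7,interpolation=cv2.INTER_CUBIC))
E
```

```text
[532.  251.4 154.1] 31.7 [ 0.5 -0.  -1.1] 9.075 jaw -75.8
[531.9 251.3 153.8] 31.7 [ 0.1  0.3 -1.3] 9.125 jaw -75.8
```

View pics/s4c.png

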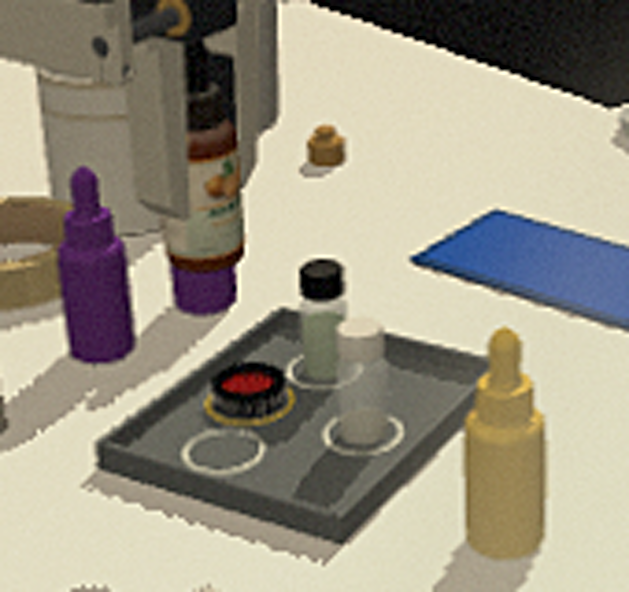

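View pics/w4.png

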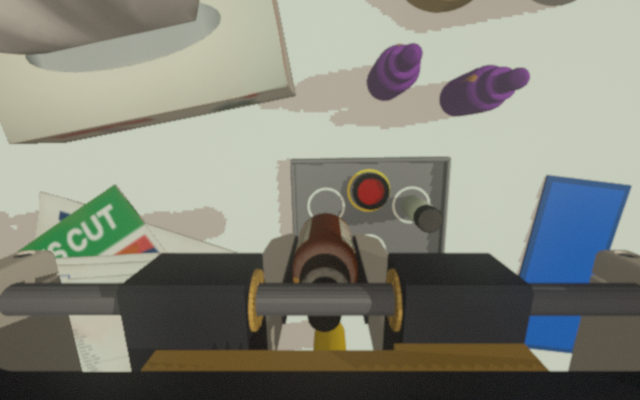

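play_rows(
  offset=[
    [0.002,-0.01,0],
    [0.004,-0.02,0],
    [0.006,-0.03,0],
    [0.007,-0.03,0],
    [0.007,-0.03,0],
    [0.007,-0.03,0],
    [0.006,-0.03,0],
    [0.005,-0.025,0],
    [0.003,-0.015,0],
    [0.001,-0.006,0],
    [0,0,0],
    [0,0,0],
  ],
  roll=[0,-1,-1,-1,-1,-1,-1,-1,0,0,0,0],
  gripper=[0.2,0.2,0.2,0.2,0.2,0.2,0.2,0.2,0.2,0.2,0.2,0.2],
)

```text
clock: 10.62
ee_pos: [579.5, 8.1, 151.1]
tcp_rot: [[0.033, 0.113, -0.993], [0.01, -0.994, -0.112], [-0.999, -0.006, -0.034]]
contact_force: [-0.8, 0.6, -0.7]
width: 31.6
```

```bash
python3 snap.py wrist w5
```

```text
[579.5   8.2 151.1] 31.8 [-0.4 -0.4 -0.6] 10.675 jaw -83.51
```

View pics/w5.png

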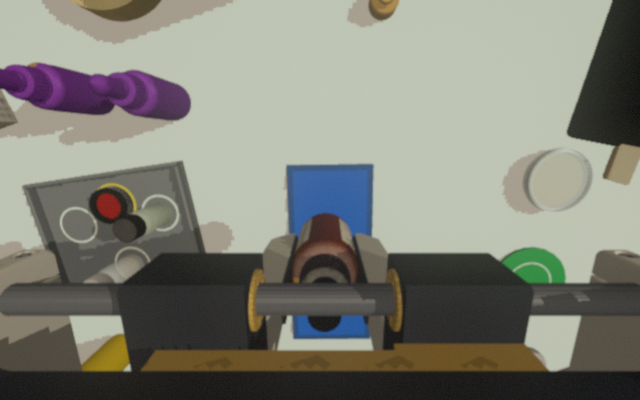

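Run:
```python
import pickle
from h import *
P,i,d=pickle.load(open('w5.pkl','rb'))
b,g,r=[i[...,k].astype(int) for k in range(3)]
for v in (180,200,220,240,330):
    m=np.where((b[v]>g[v]+40)&(np.arange(640)>280)&(np.arange(640)<390))[0]
    print(v,m.min(),m.max(),onz(P,(m.min()-.5,v),3).round(1),onz(P,(m.max()+.5,v),3).round(1))
for u in (300,330,360):
    m=np.where((b[:,u]>g[:,u]+40))[0];print(u,m.min(),m.max(),onz(P,(u,m.min()-.5),3).round(1),onz(P,(u,m.max()+.5),3).round(1))
```

```text
180 292 367 [599.9  44.5   3. ] [608.2 -28.7   3. ]
200 293 367 [580.3  41.8   3. ] [588.6 -31.5   3. ]
220 293 367 [559.9  40.    3. ] [568.5 -34.4   3. ]Traceback (most recent call last):
  File "<stdin>", line 7, in <module>
    return umr_minimum(a, axis, None, out, keepdims, initial, where)
ValueError: zero-size array to reduction operation minimum which has no identity
```

Run:
```python
import pickle
from h import *
P,i,d=pickle.load(open('w5.pkl','rb'))
b,g,r=[i[...,k].astype(int) for k in range(3)]
for u in (300,330,360):
    m=np.where((b[:,u]>g[:,u]+30))[0]
    if len(m): print(u,m.min(),m.max(),onz(P,(u,m.min()-.5),3).round(1),onz(P,(u,m.max()+.5),3).round(1))
for u in range(286,296): print(u,i[190,u].tolist(),end=' ')
for v in range(160,172): print(v,i[v,330].tolist(),end=' ')
```

```text
300 167 337 [613.8  37.6   3. ] [428.2  20.    3. ]
330 166 337 [618.   9.   3.] [432.1 -12.6   3. ]
360 166 336 [621.2 -19.6   3. ] [437.2 -44.9   3. ]
286 [155, 167, 167] 287 [130, 126, 122] 288 [123, 96, 80] 289 [125, 91, 66] 290 [124, 90, 65] 291 [124, 89, 63] 292 [132, 92, 62] 293 [150, 98, 62] 294 [159, 102, 63] 295 [161, 102, 62] 160 [180, 196, 190] 161 [179, 196, 190] 162 [180, 196, 190] 163 [174, 188, 181] 164 [153, 156, 146] 165 [132, 111, 93] 166 [125, 93, 67] 167 [124, 89, 62] 168 [125, 91, 64] 169 [129, 91, 64] 170 [139, 94, 62] 171 [154, 99, 62]
```

play_rows(
  offset=[
    [0.002,-0.002,-0.008],
    [0.002,-0.001,-0.012],
    [0,0,-0.012],
    [0,0,-0.012],
    [0,0,-0.012],
    [0,0,-0.01],
    [0,0,-0.008],
    [0,0,-0.005],
    [0,0,-0.003],
    [0,0,0],
    [0,0,0],
  ],
  roll=[0,0,0,0,0,0,0,0,0,0,0],
  gripper=[0.2,0.2,0.2,0.2,0.2,0.2,0.2,0.2,0.2,0.2,0.2],
)

```text
clock: 12.05
ee_pos: [583.4, 6.1, 62.8]
tcp_rot: [[0.032, 0.115, -0.993], [0.01, -0.993, -0.114], [-0.999, -0.007, -0.033]]
contact_force: [-0.3, -0.2, -1.2]
width: 31.8
```

play_rows(
  offset=[
    [0,0,-0.002],
    [0,0,-0.002],
    [0,0,-0.002],
    [0,0,0],
    [0,0,0],
  ],
  roll=[0,0,0,0,0],
  gripper=[0.2,0.2,0.2,0.2,0.2],
)

```text
clock: 12.68
ee_pos: [583.6, 6.1, 56.8]
tcp_rot: [[0.033, 0.115, -0.993], [0.01, -0.993, -0.114], [-0.999, -0.007, -0.034]]
contact_force: [0.7, -0.5, -0.1]
width: 31.3
```

play_rows(
  offset=[
    [0,0,-0.001],
    [0,0,0],
    [0,0,0],
  ],
  roll=[0,0,0],
  gripper=[0.2,0.2,0.2],
)

```text
clock: 13.05
ee_pos: [583.7, 6.1, 55.8]
tcp_rot: [[0.033, 0.115, -0.993], [0.01, -0.993, -0.114], [-0.999, -0.006, -0.034]]
contact_force: [-0.5, 0.2, -1.6]
width: 31.6
```

play_rows(
  offset=[
    [0,0,0],
    [0,0,0],
    [0,0,0],
    [0,0,0],
    [0,0,0],
  ],
  roll=[0,0,0,0,0],
  gripper=[0.5,0.55,0.6,0.65,0.65],
)

```text
clock: 13.68
ee_pos: [583.8, 6.1, 56.1]
tcp_rot: [[0.033, 0.115, -0.993], [0.01, -0.993, -0.114], [-0.999, -0.006, -0.034]]
contact_force: [-0.6, -0.0, -0.3]
width: 60.0
```

play_rows(
  offset=[
    [0,0,0.01],
    [0,0,0.02],
    [0,0,0.025],
    [0,0,0.025],
    [0,0,0.025],
    [0,0,0.02],
    [0,0,0.01],
    [0,0,0],
    [0,0,0],
  ],
  roll=[0,0,0,0,0,0,0,0,0],
  gripper=[0.65,0.65,0.65,0.65,0.65,0.65,0.65,0.65,0.65],
)

```text
clock: 14.8
ee_pos: [583.7, 6.1, 202.9]
tcp_rot: [[0.037, 0.115, -0.993], [0.01, -0.993, -0.114], [-0.999, -0.006, -0.038]]
contact_force: [-0.3, 0.1, 0.2]
width: 60.3
```

```bash
python3 snap.py wrist w6;python3 snap.py scene s6
```

```text
[583.7   6.1 202.9] 60.6 [ 0.4 -0.3  0.5] 14.85 jaw -83.42
[583.7   6.2 202.8] 60.6 [ 0.5  0.8 -0.3] 14.9 jaw -83.42
```

View pics/w6.png

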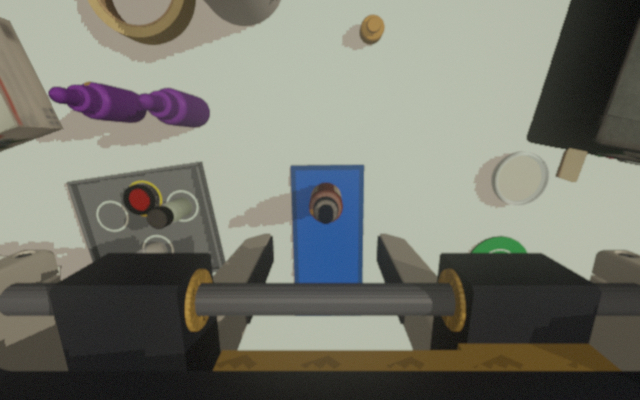

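View pics/s6.png

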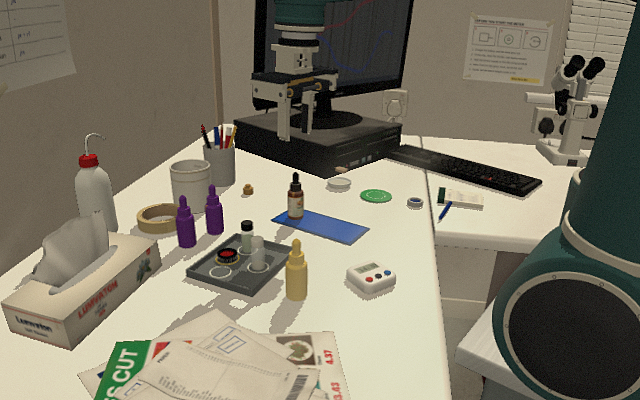

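play_rows(
  offset=[
    [-0.002,0.01,0],
    [-0.003,0.018,-0.004],
    [-0.004,0.022,-0.004],
    [-0.004,0.022,-0.004],
    [-0.004,0.022,-0.004],
    [-0.004,0.022,-0.004],
    [-0.004,0.02,-0.004],
    [-0.003,0.014,-0.004],
    [-0.002,0.006,-0.004],
    [0,0,0],
    [0,0,0],
  ],
  roll=[5,9,9,9,9,9,9,8,6,4,0],
  gripper=[0.5,0.5,0.5,0.5,0.5,0.5,0.5,0.5,0.5,0.5,0.5],
)

```text
clock: 16.27
ee_pos: [549.9, 166.8, 160.8]
tcp_rot: [[-0.013, 0.998, -0.069], [0.032, -0.068, -0.997], [-0.999, -0.015, -0.031]]
contact_force: [-0.3, 0.1, 0.1]
width: 46.3
```

```bash
python3 snap.py wrist w7
```

```text
[549.9 166.7 160.8] 46.6 [ 0.1 -0.6  0.1] 16.325 jaw -3.97
```

View pics/w7.png

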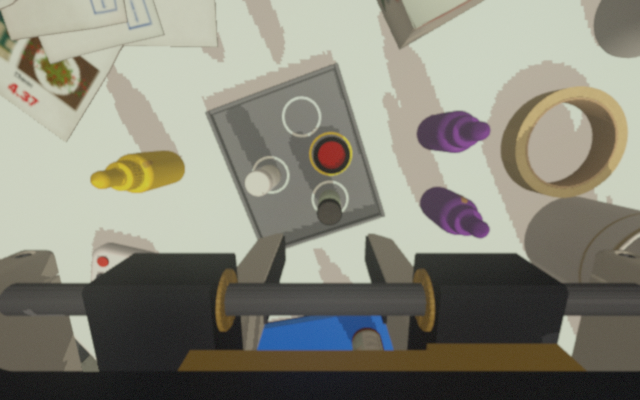

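Run:
```python
import pickle
from h import *
P,i,d=pickle.load(open('w7.pkl','rb'))
c=cv2.resize(i[90:245,200:390],None,fx=4,fy=4,interpolation=cv2.INTER_CUBIC);cv2.imwrite('pics/w7c.png',c)
print(proj(P,[[553,170,60],[495.3,198.5,60],[557,215.5,16]]))
b,g,r=[i[...,k].astype(int) for k in range(3)]
def blob(m,box,z,name):
    u0,v0,u1,v1=box;s=np.zeros_like(m);s[v0:v1,u0:u1]=m[v0:v1,u0:u1]
    n,l,st,ce=cv2.connectedComponentsWithStats(s.astype(np.uint8));k=1+np.argmax(st[1:,4]);print(name,st[k],ce[k].round(1),onz(P,ce[k],z).round(1))
blob((r>90)&(g<70)&(b<70),(305,130,355,180),16,'filter')
blob((r<75)&(g<75),(310,190,350,230),54,'black')
blob((r>150)&(g>150),(240,170,280,200),60,'white')
```

```text
[[329.76514899 212.61085818]
 [256.99833993 183.33820749]
 [330.76055606 154.11264607]]
filter [318 141  27  28 586] [331.1 154.3] [557.3 215.3  16. ]
black [318 199  23  11  96] [328.8 202.6] [552.7 177.3  54. ]
white [245 170  35  27 647] [259.8 183.8] [497.6 198.   60. ]
```

View pics/w7c.png

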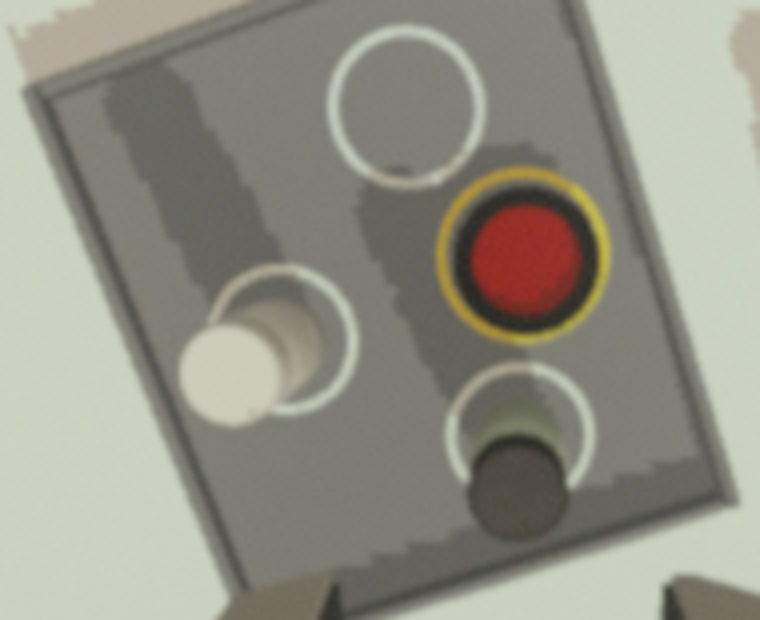

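play_rows(
  offset=[
    [0.001,0.002,-0.01],
    [0.001,0.001,-0.015],
    [0,0,-0.015],
    [0,0,-0.015],
    [0,0,-0.012],
    [0,0,-0.01],
    [0,0,-0.008],
    [0,0,-0.005],
    [0,0,0],
    [0,0,0],
  ],
  roll=[0,0,0,0,0,0,0,0,0,0],
  gripper=[0.5,0.5,0.5,0.5,0.5,0.5,0.5,0.5,0.5,0.5],
)

```text
clock: 17.58
ee_pos: [551.6, 169.5, 63.4]
tcp_rot: [[-0.014, 0.997, -0.074], [0.031, -0.073, -0.997], [-0.999, -0.016, -0.03]]
contact_force: [0.3, 0.1, -0.8]
width: 46.7
```

play_rows(
  offset=[
    [0.001,0.001,-0.006],
    [0,0,-0.007],
    [0,0,-0.005],
    [0,0,-0.003],
    [0,0,0],
    [0,0,0],
  ],
  roll=[0,0,0,0,0,0],
  gripper=[0.5,0.5,0.5,0.5,0.5,0.5],
)

```text
clock: 18.32
ee_pos: [552.8, 170.6, 41.2]
tcp_rot: [[-0.013, 0.997, -0.074], [0.031, -0.073, -0.997], [-0.999, -0.016, -0.03]]
contact_force: [0.1, 0.2, -0.9]
width: 46.2
```

```bash
python3 snap.py wrist w8
```

```text
[552.8 170.6  41.2] 46.6 [-0.9 -0.4  1. ] 18.375 jaw -4.19
```

View pics/w8.png

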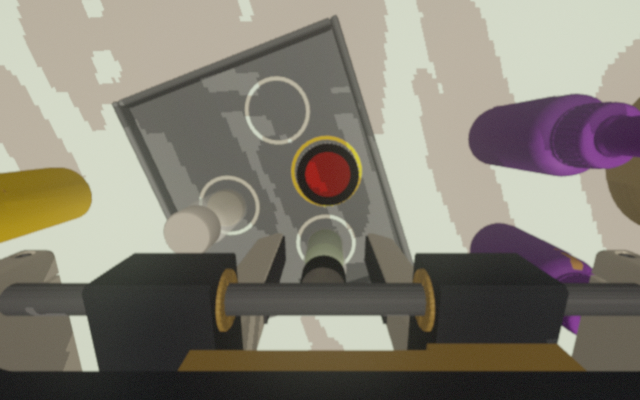

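Vial centred between the fingers (≈(323,270)). Close gently.

play_rows(
  offset=[
    [0,0,0],
    [0,0,0],
    [0,0,0],
    [0,0,0],
    [0,0,0],
    [0,0,0],
  ],
  roll=[0,0,0,0,0,0],
  gripper=[0.15,0.15,0.15,0.15,0.15,0.15],
  grip_force=8,
)

```text
clock: 19.12
ee_pos: [553.0, 170.6, 41.7]
tcp_rot: [[-0.013, 0.997, -0.074], [0.032, -0.073, -0.997], [-0.999, -0.015, -0.031]]
contact_force: [0.1, -0.5, -0.1]
width: 22.2
```

play_rows(
  offset=[
    [0,0,0.005],
    [0,0,0.01],
    [0,0,0.015],
    [0,0,0.015],
    [0,0,0.015],
    [0,0,0.01],
    [0,0,0.005],
    [0,0,0],
    [0,0,0],
  ],
  roll=[0,0,0,0,0,0,0,0,0],
  gripper=[0.15,0.15,0.15,0.15,0.15,0.15,0.15,0.15,0.15],
)

```text
clock: 20.25
ee_pos: [553.2, 170.6, 123.1]
tcp_rot: [[-0.011, 0.997, -0.074], [0.032, -0.073, -0.997], [-0.999, -0.013, -0.031]]
contact_force: [-0.8, -0.5, 1.4]
width: 22.0
```

```bash
python3 snap.py wrist w9; python3 snap.py scene s9;python3 - <<'E'
import cv2
i=cv2.imread('pics/s9.png');cv2.imwrite('pics/s9c.png',cv2.resize(i[130:310,160:360],None,fx=3.3,fy=3.3,interpolation=cv2.INTER_CUBIC))
E
```

```text
[553.2 170.7 123.1] 22.6 [ 0.5 -0.9 -0.9] 20.3 jaw -4.19
[553.2 170.7 123.1] 22.6 [ 0.1  0.1 -0.3] 20.35 jaw -4.19
```

View pics/s9c.png

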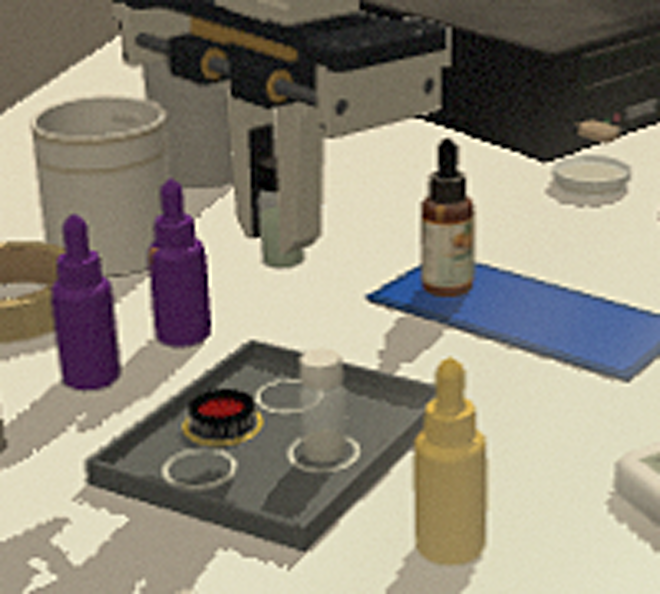

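View pics/w9.png

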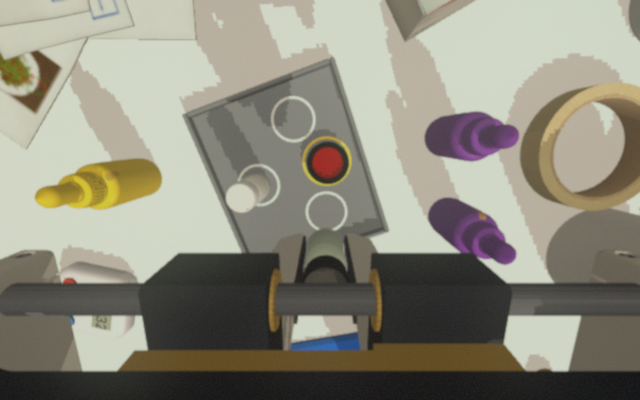

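play_rows(
  offset=[
    [-0.002,-0.01,0.003],
    [-0.003,-0.018,0.003],
    [-0.004,-0.022,0.003],
    [-0.004,-0.022,0],
    [-0.004,-0.022,0],
    [-0.003,-0.022,0],
    [-0.003,-0.02,0],
    [-0.002,-0.014,0],
    [-0.001,-0.008,0],
    [0,0,0],
    [0,0,0],
  ],
  roll=[-5,-9,-9,-9,-9,-9,-9,-8,-6,-4,0],
  gripper=[0.15,0.15,0.15,0.15,0.15,0.15,0.15,0.15,0.15,0.15,0.15],
)

```text
clock: 21.72
ee_pos: [524.4, 7.5, 127.9]
tcp_rot: [[0.024, 0.109, -0.994], [0.02, -0.994, -0.109], [-0.999, -0.017, -0.026]]
contact_force: [-0.3, -0.0, -0.5]
width: 22.4
```

play_rows(
  offset=[
    [0,-0.004,-0.008],
    [0,-0.004,-0.012],
    [0,-0.001,-0.012],
    [0,0,-0.012],
    [0,0,-0.012],
    [0,0,-0.01],
    [0,0,-0.007],
    [0,0,-0.003],
    [0,0,0],
    [0,0,0],
  ],
  roll=[0,0,0,0,0,0,0,0,0,0],
  gripper=[0.15,0.15,0.15,0.15,0.15,0.15,0.15,0.15,0.15,0.15],
)

```text
clock: 22.98
ee_pos: [523.9, -1.7, 45.4]
tcp_rot: [[0.023, 0.114, -0.993], [0.02, -0.993, -0.113], [-1.0, -0.018, -0.025]]
contact_force: [-0.5, -0.4, 0.1]
width: 22.5
```

play_rows(
  offset=[
    [0,0,-0.002],
    [0,0,-0.002],
    [0,0,-0.001],
    [0,0,0],
    [0,0,0],
  ],
  roll=[0,0,0,0,0],
  gripper=[0.15,0.15,0.15,0.15,0.15],
)

```text
clock: 23.6
ee_pos: [524.3, -1.8, 40.7]
tcp_rot: [[0.024, 0.114, -0.993], [0.02, -0.993, -0.113], [-1.0, -0.017, -0.026]]
contact_force: [-0.1, 0.1, -0.8]
width: 22.6
```

play_rows(
  offset=[
    [0,0,0],
    [0,0,0],
    [0,0,0],
    [0,0,0],
    [0,0,0],
  ],
  roll=[0,0,0,0,0],
  gripper=[0.3,0.4,0.5,0.5,0.5],
)

```text
clock: 24.22
ee_pos: [524.3, -1.8, 40.8]
tcp_rot: [[0.024, 0.114, -0.993], [0.02, -0.993, -0.113], [-1.0, -0.018, -0.026]]
contact_force: [-1.0, 1.0, -0.3]
width: 46.2
```

play_rows(
  offset=[
    [0,0,0.01],
    [0,0,0.02],
    [0,0,0.025],
    [0,0,0.025],
    [0,0,0.025],
    [0,0,0.015],
    [0,0,0.01],
    [0,0,0],
    [0,0,0],
  ],
  roll=[0,0,0,0,0,0,0,0,0],
  gripper=[0.5,0.5,0.5,0.5,0.5,0.5,0.5,0.5,0.5],
)

```text
clock: 25.35
ee_pos: [523.6, -1.8, 177.5]
tcp_rot: [[0.024, 0.114, -0.993], [0.02, -0.993, -0.113], [-1.0, -0.017, -0.026]]
contact_force: [0.1, -0.5, -0.3]
width: 46.6
```

```bash
python3 snap.py wrist w10; python3 snap.py scene s10;python3 - <<'E'
import cv2
i=cv2.imread('pics/s10.png');cv2.imwrite('pics/s10c.png',cv2.resize(i[130:310,180:380],None,fx=3.3,fy=3.3,interpolation=cv2.INTER_CUBIC))
E
```

```text
[523.6  -1.7 177.5] 46.6 [-0.  -0.1 -0.2] 25.4 jaw -83.46
[523.7  -1.7 177.5] 46.6 [1.  0.2 0.1] 25.45 jaw -83.46
```

View pics/s10c.png

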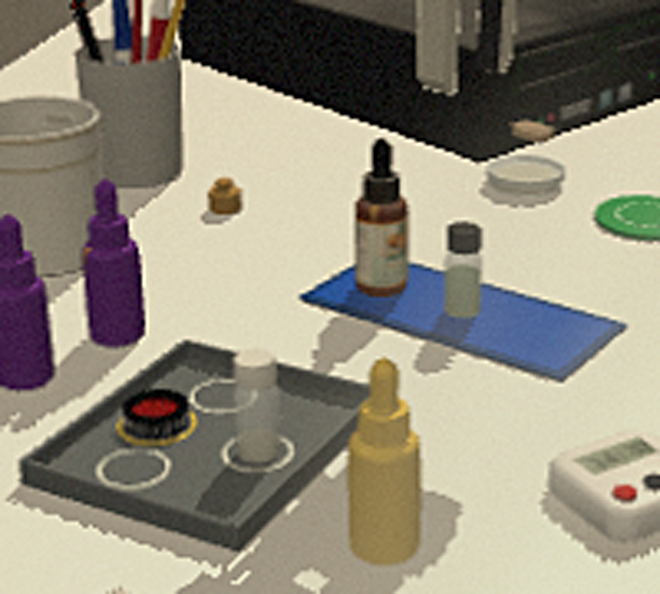

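play_rows(
  offset=[
    [-0.002,0.012,0],
    [-0.003,0.02,-0.004],
    [-0.004,0.027,-0.005],
    [-0.004,0.028,-0.005],
    [-0.004,0.028,-0.005],
    [-0.004,0.027,-0.005],
    [-0.004,0.022,-0.005],
    [-0.003,0.014,-0.004],
    [-0.002,0.008,-0.004],
    [0,0,0],
    [0,0,0],
  ],
  roll=[0,1,1,1,1,1,1,1,1,0,0],
  gripper=[0.5,0.5,0.5,0.5,0.5,0.5,0.5,0.5,0.5,0.5,0.5],
)

```text
clock: 26.82
ee_pos: [489.5, 194.1, 136.2]
tcp_rot: [[0.016, 0.256, -0.967], [0.023, -0.967, -0.256], [-1.0, -0.018, -0.022]]
contact_force: [0.4, -0.4, 0.1]
width: 46.2
```

```bash
python3 snap.py wrist w11
python3 - <<'E'
import pickle
from h import *
P,i,d=pickle.load(open('w11.pkl','rb'))
c=cv2.resize(i[140:380,240:440],None,fx=2.5,fy=2.5,interpolation=cv2.INTER_CUBIC);cv2.imwrite('pics/w11c.png',c)
print(proj(P,[[553,170,4],[495.3,198.5,60],[557,215.5,16]]))
E
```

```text
[489.5 194.  136.2] 46.3 [-0.7  0.  -0.6] 26.875 jaw -75.17
[[372.48143622 146.43067436]
 [323.64162513 215.23076251]
 [323.93301747 128.29300662]]
```

View pics/w11c.png

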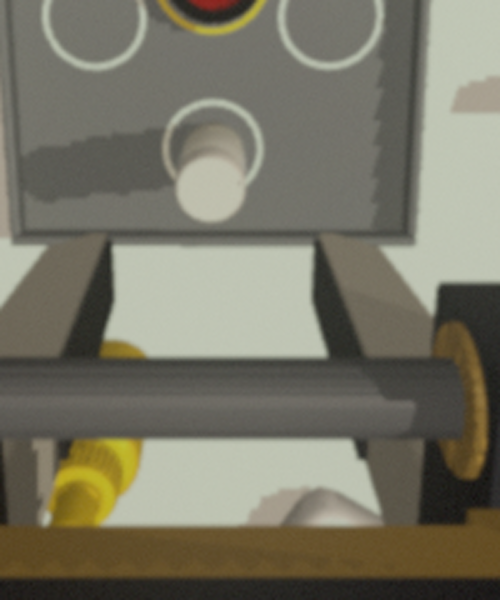

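play_rows(
  offset=[
    [0.003,0.002,-0.008],
    [0.002,0.001,-0.012],
    [0,0.001,-0.012],
    [0,0,-0.012],
    [0,0,-0.012],
    [0,0,-0.01],
    [0,0,-0.008],
    [0,0,-0.006],
    [0,0,-0.003],
    [0,0,0],
    [0,0,0],
  ],
  roll=[0,0,0,0,0,0,0,0,0,0,0],
  gripper=[0.5,0.5,0.5,0.5,0.5,0.5,0.5,0.5,0.5,0.5,0.5],
)

```text
clock: 28.25
ee_pos: [494.9, 197.3, 47.1]
tcp_rot: [[0.016, 0.254, -0.967], [0.023, -0.967, -0.254], [-1.0, -0.018, -0.021]]
contact_force: [-0.0, 0.5, -0.3]
width: 46.3
```

```bash
python3 snap.py wrist w12
```

```text
[495.  197.3  47.1] 46.6 [ 0.2 -0.4 -1.1] 28.3 jaw -75.27
```

View pics/w12.png

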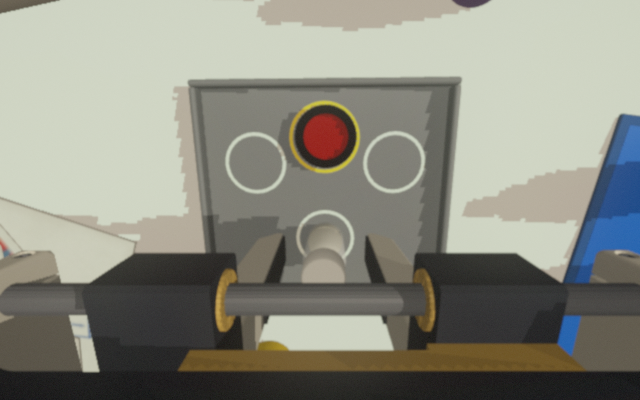

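play_rows(
  offset=[
    [0,0.001,-0.003],
    [0,0,-0.002],
    [0,0,0],
    [0,0,0],
    [0,0,0],
    [0,0,0],
    [0,0,0],
    [0,0,0],
  ],
  roll=[0,0,0,0,0,0,0,0],
  gripper=[0.5,0.5,0.5,0.15,0.15,0.15,0.15,0.15],
)

```text
clock: 29.3
ee_pos: [495.2, 198.4, 42.2]
tcp_rot: [[0.017, 0.254, -0.967], [0.023, -0.967, -0.254], [-1.0, -0.018, -0.022]]
contact_force: [0.2, -0.7, -0.4]
width: 22.7
```

play_rows(
  offset=[
    [0,0,0],
    [0,0,0.005],
    [0,0,0.01],
    [0,0,0.015],
    [0,0,0.015],
    [0,0,0.015],
    [0,0,0.012],
    [0,0,0.005],
    [0,0,0],
    [0,0,0],
  ],
  roll=[0,0,0,0,0,0,0,0,0,0],
  gripper=[0.15,0.15,0.15,0.15,0.15,0.15,0.15,0.15,0.15,0.15],
)

```text
clock: 30.55
ee_pos: [495.4, 198.5, 125.8]
tcp_rot: [[0.018, 0.254, -0.967], [0.024, -0.967, -0.254], [-1.0, -0.018, -0.024]]
contact_force: [-0.2, -0.1, -0.9]
width: 23.1
```

```bash
python3 snap.py wrist w13; python3 snap.py scene s13;python3 - <<'E'
import cv2
i=cv2.imread('pics/s13.png');cv2.imwrite('pics/s13c.png',cv2.resize(i[130:310,180:380],None,fx=3.3,fy=3.3,interpolation=cv2.INTER_CUBIC))
E
```

```text
[495.4 198.5 125.8] 22.4 [-0.5 -0.4 -0.5] 30.6 jaw -75.27
[495.4 198.5 125.8] 22.6 [-0.3 -0.3  0.7] 30.65 jaw -75.27
```

View pics/s13c.png

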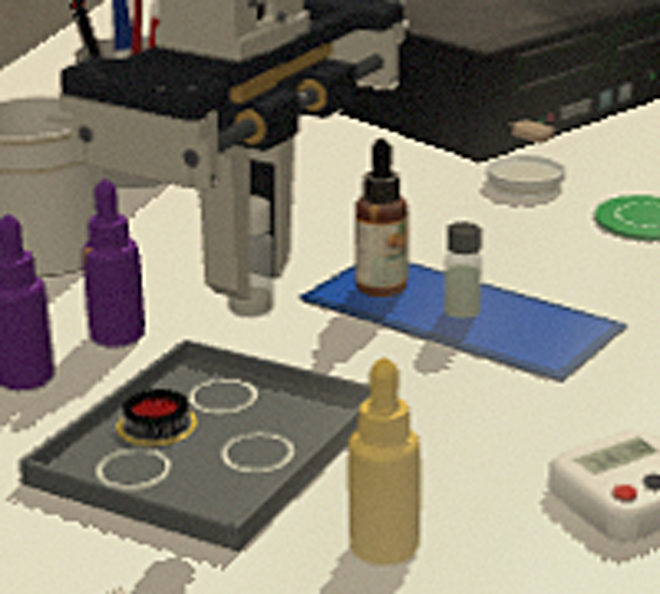

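play_rows(
  offset=[
    [-0.002,-0.012,0],
    [-0.003,-0.022,0],
    [-0.004,-0.028,0],
    [-0.004,-0.028,0],
    [-0.004,-0.028,0],
    [-0.004,-0.027,0],
    [-0.003,-0.022,0],
    [-0.002,-0.014,0],
    [-0.001,-0.01,0],
    [0,-0.004,0],
    [0,0,0],
  ],
  roll=[0,-1,-1,-1,-1,-1,-1,-1,-1,0,0],
  gripper=[0.15,0.15,0.15,0.15,0.15,0.15,0.15,0.15,0.15,0.15,0.15],
)

```text
clock: 32.02
ee_pos: [464.4, -6.7, 123.3]
tcp_rot: [[0.018, 0.112, -0.994], [0.02, -0.994, -0.112], [-1.0, -0.018, -0.02]]
contact_force: [0.1, 0.4, -0.9]
width: 22.6
```

play_rows(
  offset=[
    [0.002,-0.002,-0.008],
    [0,0,-0.012],
    [0,0,-0.012],
    [0,0,-0.012],
    [0,0,-0.01],
    [0,0,-0.008],
    [0,0,-0.006],
    [0,0,-0.003],
    [0,0,0],
    [0,0,0],
  ],
  roll=[0,0,0,0,0,0,0,0,0,0],
  gripper=[0.15,0.15,0.15,0.15,0.15,0.15,0.15,0.15,0.15,0.15],
)

```text
clock: 33.28
ee_pos: [466.4, -7.7, 46.6]
tcp_rot: [[0.017, 0.114, -0.993], [0.02, -0.993, -0.114], [-1.0, -0.018, -0.019]]
contact_force: [-0.3, -0.9, -0.7]
width: 22.9
```

play_rows(
  offset=[
    [0,0,-0.002],
    [0,0,-0.002],
    [0,0,-0.001],
    [0,0,0],
    [0,0,0],
  ],
  roll=[0,0,0,0,0],
  gripper=[0.15,0.15,0.15,0.15,0.15],
)

```text
clock: 33.9
ee_pos: [466.6, -7.7, 41.7]
tcp_rot: [[0.018, 0.114, -0.993], [0.02, -0.993, -0.114], [-1.0, -0.018, -0.02]]
contact_force: [-0.5, -0.3, -0.5]
width: 22.6
```

play_rows(
  offset=[
    [0,0,0],
    [0,0,0],
    [0,0,0],
    [0,0,0],
    [0,0,0],
  ],
  roll=[0,0,0,0,0],
  gripper=[0.3,0.4,0.5,0.5,0.5],
)

```text
clock: 34.52
ee_pos: [466.7, -7.7, 41.9]
tcp_rot: [[0.018, 0.114, -0.993], [0.02, -0.993, -0.114], [-1.0, -0.018, -0.02]]
contact_force: [0.5, -0.1, 0.4]
width: 46.3
```

play_rows(
  offset=[
    [0,0,0.01],
    [0,0,0.02],
    [0,0,0.025],
    [0,0,0.025],
    [0,0,0.02],
    [0,0,0.015],
    [0,0,0.008],
    [0,0,0],
    [0,0,0],
  ],
  roll=[0,0,0,0,0,0,0,0,0],
  gripper=[0.5,0.5,0.5,0.5,0.5,0.5,0.5,0.5,0.5],
)

```text
clock: 35.65
ee_pos: [466.1, -7.7, 171.8]
tcp_rot: [[0.019, 0.114, -0.993], [0.02, -0.993, -0.114], [-1.0, -0.018, -0.021]]
contact_force: [1.1, 0.3, 0.2]
width: 46.5
```

```bash
python3 snap.py wrist w14; python3 snap.py scene s14;python3 - <<'E'
import cv2
i=cv2.imread('pics/s14.png');cv2.imwrite('pics/s14c.png',cv2.resize(i[130:310,180:420],None,fx=3.3,fy=3.3,interpolation=cv2.INTER_CUBIC))
E
```

```text
[466.1  -7.7 171.7] 46.2 [ 0.4 -0.  -0.4] 35.7 jaw -83.45
[466.1  -7.7 171.8] 46.5 [ 0.2  0.3 -1.2] 35.75 jaw -83.45
```

View pics/s14c.png

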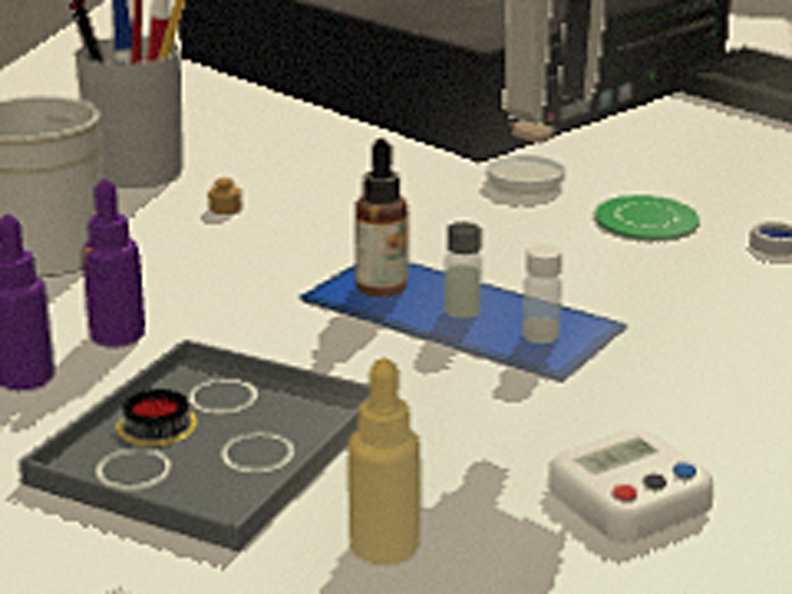

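View pics/w14.png

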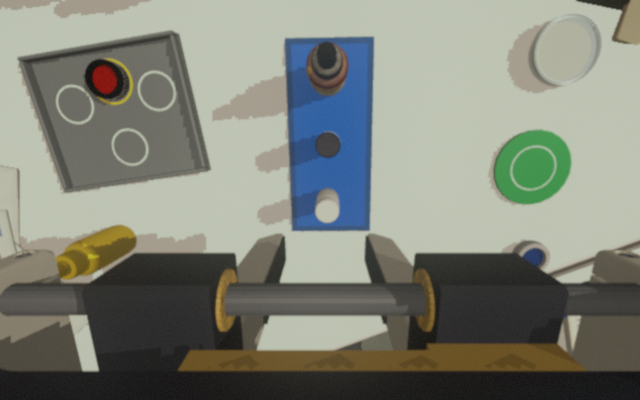

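Run:
```python
import pickle
from h import *
P,i,d=pickle.load(open('w14.pkl','rb'))
b,g,r=[i[...,k].astype(int) for k in range(3)]
m=((g>r+40)&(g>b+25)).astype(np.uint8);m[:,:450]=0
m=cv2.morphologyEx(m,cv2.MORPH_CLOSE,np.ones((7,7)))
h,_=cv2.findContours(m,0,2);h=max(h,key=cv2.contourArea)
W=np.array([onz(P,p,4) for p in h[:,0].astype(float)])[:,:2].astype(np.float32)
print('pad',cv2.minEnclosingCircle(W),cv2.fitEllipse(W))
m=((r>90)&(g<70)&(b<70)).astype(np.uint8);M=cv2.moments(m);c=(M['m10']/M['m00'],M['m01']/M['m00']);print('filter',c,onz(P,c,15))
```

```text
pad ((522.031005859375, -208.6885223388672), 37.6520881652832) ((521.80078125, -208.6132354736328), (73.66322326660156, 74.29669189453125), 8.817549705505371)
filter (148.9829351535836, 108.34641638225256) [535.81684894 172.88880212  15.        ]
```

play_rows(
  offset=[
    [0.005,0.012,0],
    [0.009,0.022,0],
    [0.012,0.03,0],
    [0.012,0.03,0],
    [0.012,0.03,0],
    [0.012,0.03,-0.005],
    [0.012,0.028,-0.007],
    [0.009,0.02,-0.007],
    [0.006,0.012,-0.007],
    [0.002,0.006,-0.003],
    [0,0,0],
    [0,0,0],
  ],
  roll=[0,1,1,1,1,1,1,1,1,0,0,0],
  gripper=[0.65,0.65,0.65,0.65,0.65,0.65,0.65,0.65,0.65,0.65,0.65,0.65],
)

```text
clock: 37.25
ee_pos: [559.0, 226.0, 137.9]
tcp_rot: [[0.011, 0.255, -0.967], [0.022, -0.967, -0.255], [-1.0, -0.018, -0.016]]
contact_force: [-0.8, -0.8, 0.3]
width: 60.6
```

```bash
python3 snap.py wrist w15
python3 - <<'E'
import pickle
from h import *
P,i,d=pickle.load(open('w15.pkl','rb'))
b,g,r=[i[...,k].astype(int) for k in range(3)]
m=((r>90)&(g<70)&(b<70)).astype(np.uint8)
n,l,st,ce=cv2.connectedComponentsWithStats(m)
for k in range(1,n):
    if st[k,4]>100: print(st[k],ce[k],onz(P,ce[k],16))
E
```

```text
[559.  226.  137.9] 60.8 [ 0.6 -0.2 -0.1] 37.3 jaw -75.21
[326 200  27  27 560] [339.1125 212.7125] [557.89551256 215.24540725  16.        ]
```

View pics/w15.png

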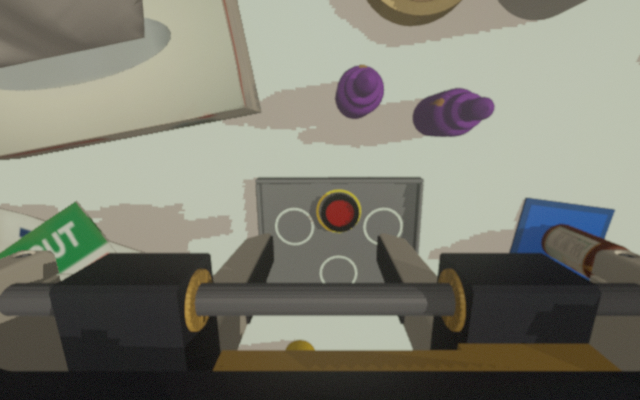

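play_rows(
  offset=[
    [0,-0.005,-0.008],
    [0,-0.004,-0.012],
    [0,-0.001,-0.012],
    [0,0,-0.012],
    [0,0,-0.012],
    [0,0,-0.012],
    [0,0,-0.008],
    [0,0,-0.006],
    [0,0,-0.003],
    [0,0,0],
    [0,0,0],
  ],
  roll=[0,0,0,0,0,0,0,0,0,0,0],
  gripper=[0.65,0.65,0.65,0.65,0.65,0.65,0.65,0.65,0.65,0.65,0.65],
)

```text
clock: 38.67
ee_pos: [558.8, 214.3, 47.0]
tcp_rot: [[0.012, 0.254, -0.967], [0.022, -0.967, -0.254], [-1.0, -0.018, -0.017]]
contact_force: [0.1, 0.4, -0.2]
width: 60.3
```

```bash
python3 snap.py wrist w16
```

```text
[558.8 214.3  47.1] 60.4 [-0.3 -0.6 -0.8] 38.725 jaw -75.28
```

View pics/w16.png

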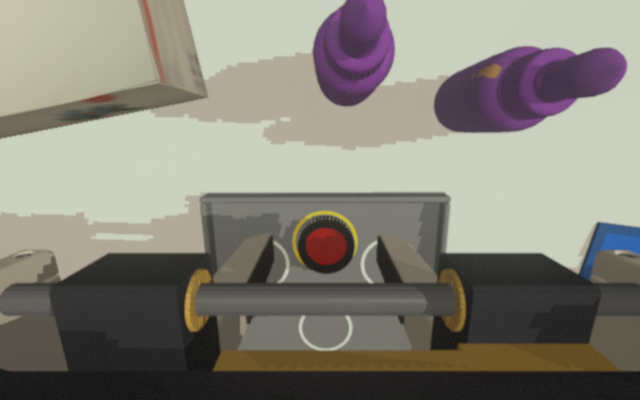

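Filter is centred between the fingers at (325,243). Lower to ~31 and close.

play_rows(
  offset=[
    [-0.001,0.001,-0.005],
    [0,0,-0.005],
    [0,0,-0.003],
    [0,0,-0.002],
    [0,0,0],
    [0,0,0],
  ],
  roll=[0,0,0,0,0,0],
  gripper=[0.65,0.65,0.65,0.65,0.65,0.65],
)

```text
clock: 39.48
ee_pos: [557.8, 215.4, 31.2]
tcp_rot: [[0.012, 0.254, -0.967], [0.022, -0.967, -0.254], [-1.0, -0.018, -0.017]]
contact_force: [0.0, -0.3, 1.4]
width: 60.5
```

play_rows(
  offset=[
    [0,0,0],
    [0,0,0],
    [0,0,0],
    [0,0,0],
    [0,0,0],
    [0,0,0],
  ],
  roll=[0,0,0,0,0,0],
  gripper=[0.25,0.25,0.25,0.25,0.25,0.25],
  grip_force=12,
)

```text
clock: 40.22
ee_pos: [557.9, 215.4, 31.5]
tcp_rot: [[0.012, 0.254, -0.967], [0.022, -0.967, -0.254], [-1.0, -0.018, -0.018]]
contact_force: [-0.8, 0.3, -0.4]
width: 33.7
```

play_rows(
  offset=[
    [0,0,0.005],
    [0,0,0.01],
    [0,0,0.02],
    [0,0,0.025],
    [0,0,0.025],
    [0,0,0.02],
    [0,0,0.015],
    [0,0,0.008],
    [0,0,0],
    [0,0,0],
  ],
  roll=[0,0,0,0,0,0,0,0,0,0],
  gripper=[0.25,0.25,0.25,0.25,0.25,0.25,0.25,0.25,0.25,0.25],
)

```text
clock: 41.48
ee_pos: [557.8, 215.4, 169.8]
tcp_rot: [[0.015, 0.254, -0.967], [0.023, -0.967, -0.254], [-1.0, -0.019, -0.02]]
contact_force: [0.2, 0.5, -0.0]
width: 34.1
```

```bash
python3 snap.py wrist w17
```

```text
[557.8 215.4 169.7] 33.8 [0.2 0.6 0.2] 41.525 jaw -75.28
```

View pics/w17.png

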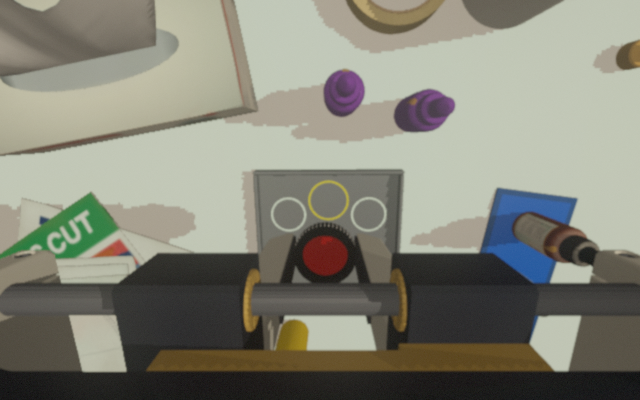

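play_rows(
  offset=[
    [-0.001,-0.01,0.003],
    [-0.002,-0.022,0.003],
    [-0.003,-0.034,0.003],
    [-0.004,-0.042,0],
    [-0.004,-0.042,0],
    [-0.004,-0.042,0],
    [-0.004,-0.042,0],
    [-0.004,-0.042,0],
    [-0.004,-0.042,0],
    [-0.003,-0.034,0],
    [-0.002,-0.024,0],
    [-0.001,-0.014,0],
  ],
  roll=[0,0,0,0,0,0,0,0,0,0,0,0],
  gripper=[0.25,0.25,0.25,0.25,0.25,0.25,0.25,0.25,0.25,0.25,0.25,0.25],
)

```text
clock: 43.02
ee_pos: [512.3, -198.6, 179.2]
tcp_rot: [[0.014, 0.25, -0.968], [0.02, -0.968, -0.25], [-1.0, -0.016, -0.018]]
contact_force: [1.0, 1.1, -0.4]
width: 33.9
```

play_rows(
  offset=[
    [0,-0.006,0],
    [0,0,0],
    [0,0,0],
  ],
  roll=[0,0,0],
  gripper=[0.25,0.25,0.25],
)

```text
clock: 43.4
ee_pos: [511.8, -205.0, 179.3]
tcp_rot: [[0.014, 0.249, -0.968], [0.02, -0.968, -0.249], [-1.0, -0.016, -0.019]]
contact_force: [-0.5, -0.1, 0.0]
width: 33.8
```

```bash
python3 snap.py wrist w18;python3 - <<'E'
import pickle
from h import *
P,i,d=pickle.load(open('w18.pkl','rb'))
b,g,r=[i[...,k].astype(int) for k in range(3)]
m=((g>r+40)&(g>b+25)).astype(np.uint8)
m=cv2.morphologyEx(m,cv2.MORPH_CLOSE,np.ones((7,7)))
h,_=cv2.findContours(m,0,2);h=max(h,key=cv2.contourArea)
W=np.array([onz(P,p,4) for p in h[:,0].astype(float)])[:,:2].astype(np.float32)
print('pad',cv2.minEnclosingCircle(W),cv2.fitEllipse(W))
E
```

```text
[ 511.8 -205.   179.2] 33.9 [ 0.4 -0.6 -1.5] 43.45 jaw -75.54
pad ((521.73095703125, -208.88331604003906), 37.48082733154297) ((521.9188232421875, -208.7099151611328), (73.39684295654297, 73.6222152709961), 84.94464874267578)
```

View pics/w18.png

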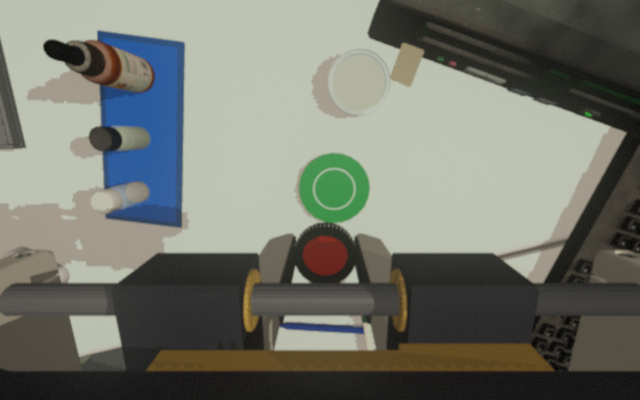

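play_rows(
  offset=[
    [0.003,-0.001,-0.01],
    [0.004,-0.002,-0.016],
    [0.002,0,-0.018],
    [0,0,-0.018],
    [0,0,-0.018],
    [0,0,-0.016],
    [0,0,-0.014],
    [0,0,-0.01],
    [0,0,-0.006],
    [0,0,-0.003],
    [0,0,0],
    [0,0,0],
  ],
  roll=[0,0,0,0,0,0,0,0,0,0,0,0],
  gripper=[0.25,0.25,0.25,0.25,0.25,0.25,0.25,0.25,0.25,0.25,0.25,0.25],
)

```text
clock: 44.95
ee_pos: [521.3, -206.9, 40.4]
tcp_rot: [[0.013, 0.251, -0.968], [0.021, -0.968, -0.251], [-1.0, -0.017, -0.018]]
contact_force: [0.7, 0.4, -0.6]
width: 33.6
```

play_rows(
  offset=[
    [0,-0.001,-0.003],
    [0,-0.001,-0.003],
    [0,0,-0.002],
    [0,0,-0.001],
    [0,0,0],
    [0,0,0],
  ],
  roll=[0,0,0,0,0,0],
  gripper=[0.25,0.25,0.25,0.25,0.25,0.25],
)

```text
clock: 45.7
ee_pos: [521.6, -209.3, 31.5]
tcp_rot: [[0.014, 0.251, -0.968], [0.02, -0.968, -0.251], [-1.0, -0.016, -0.019]]
contact_force: [-0.7, 0.1, 0.8]
width: 34.0
```

play_rows(
  offset=[
    [0,0,0],
    [0,0,0],
    [0,0,0],
    [0,0,0],
    [0,0,0],
  ],
  roll=[0,0,0,0,0],
  gripper=[0.4,0.5,0.65,0.65,0.65],
)

```text
clock: 46.32
ee_pos: [521.6, -209.2, 31.5]
tcp_rot: [[0.014, 0.251, -0.968], [0.02, -0.968, -0.251], [-1.0, -0.016, -0.019]]
contact_force: [0.1, 0.0, 0.5]
width: 60.0
```

play_rows(
  offset=[
    [0,0,0.01],
    [0,0,0.02],
    [0,0,0.025],
    [0,0,0.03],
    [0,0,0.03],
    [0,0,0.025],
    [0,0,0.015],
    [0,0,0.008],
    [0,0,0],
    [0,0,0],
  ],
  roll=[0,0,0,0,0,0,0,0,0,0],
  gripper=[0.65,0.65,0.65,0.65,0.65,0.65,0.65,0.65,0.65,0.65],
)

```text
clock: 47.58
ee_pos: [521.2, -209.0, 208.3]
tcp_rot: [[0.018, 0.251, -0.968], [0.018, -0.968, -0.251], [-1.0, -0.013, -0.022]]
contact_force: [-0.7, 0.4, 0.5]
width: 60.5
```

```bash
python3 snap.py wrist w19;python3 - <<'E'
import pickle
from h import *
P,i,d=pickle.load(open('w19.pkl','rb'))
b,g,r=[i[...,k].astype(int) for k in range(3)]
m=((r>90)&(g<70)&(b<70)).astype(np.uint8)
n,l,st,ce=cv2.connectedComponentsWithStats(m)
for k in range(1,n):
    if st[k,4]>100: print(st[k],ce[k],onz(P,ce[k],16))
E
```

```text
[ 521.2 -209.   208.2] 60.5 [-0.8 -0.  -0.8] 47.625 jaw -75.45
[316 184  22  22 379] [326.71240106 194.17941953] [ 521.00578218 -208.02519056   16.        ]
```

View pics/w19.png

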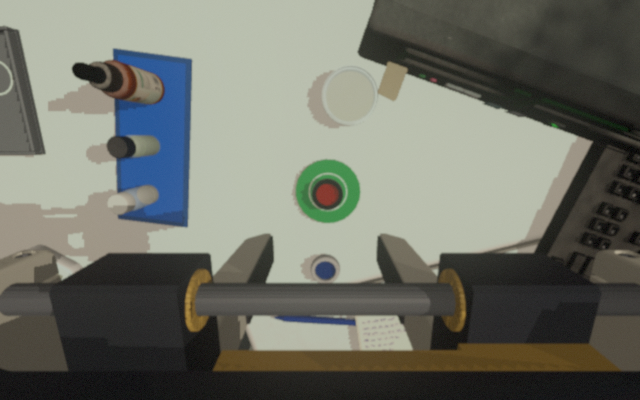

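play_rows(
  offset=[
    [-0.002,0.01,0],
    [-0.005,0.02,-0.003],
    [-0.007,0.027,-0.008],
    [-0.007,0.027,-0.01],
    [-0.007,0.027,-0.01],
    [-0.007,0.027,-0.01],
    [-0.007,0.025,-0.01],
    [-0.005,0.018,-0.008],
    [-0.003,0.01,-0.005],
    [-0.001,0.004,-0.002],
    [0,0,0],
    [0,0,0],
  ],
  roll=[0,-1,-1,-1,-1,-1,-1,-1,-1,0,0,0],
  gripper=[0.5,0.5,0.5,0.5,0.5,0.5,0.5,0.5,0.5,0.5,0.5,0.5],
)

```text
clock: 49.12
ee_pos: [464.4, -3.4, 135.0]
tcp_rot: [[0.014, 0.111, -0.994], [0.019, -0.994, -0.111], [-1.0, -0.017, -0.016]]
contact_force: [0.2, -0.2, -0.1]
width: 46.5
```

```bash
python3 snap.py wrist w20;python3 - <<'E'
import pickle
from h import *
P,i,d=pickle.load(open('w20.pkl','rb'))
print(proj(P,[[466.6,-7.7,59],[524.3,-1.8,59],[583.7,6.1,105]]))
E
```

```text
[464.4  -3.5 135. ] 46.4 [0.  0.7 0.5] 49.175 jaw -83.62
[[333.21835027 221.1868174 ]
 [334.44420616 142.53342197]
 [333.93141107  26.59750922]]
```

View pics/w20.png

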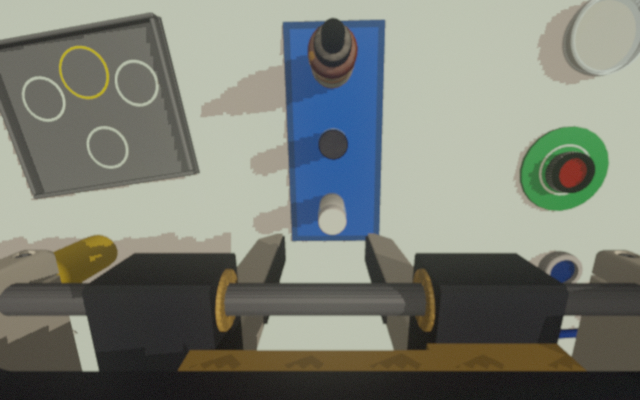

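play_rows(
  offset=[
    [0.001,-0.002,-0.008],
    [0.001,-0.002,-0.012],
    [0,0,-0.012],
    [0,0,-0.012],
    [0,0,-0.012],
    [0,0,-0.01],
    [0,0,-0.008],
    [0,0,-0.006],
    [0,0,-0.003],
    [0,0,0],
    [0,0,0],
  ],
  roll=[0,0,0,0,0,0,0,0,0,0,0],
  gripper=[0.5,0.5,0.5,0.5,0.5,0.5,0.5,0.5,0.5,0.5,0.5],
)

```text
clock: 50.55
ee_pos: [466.5, -8.4, 45.8]
tcp_rot: [[0.014, 0.11, -0.994], [0.019, -0.994, -0.11], [-1.0, -0.017, -0.016]]
contact_force: [0.6, -0.1, -0.0]
width: 46.2
```

play_rows(
  offset=[
    [0,0,-0.003],
    [0,0,-0.001],
    [0,0,0],
    [0,0,0],
    [0,0,0],
    [0,0,0],
    [0,0,0],
    [0,0,0],
    [0,0,0],
  ],
  roll=[0,0,0,0,0,0,0,0,0],
  gripper=[0.5,0.5,0.5,0.15,0.15,0.15,0.15,0.15,0.15],
  grip_force=8,
)

```text
clock: 51.68
ee_pos: [466.7, -8.4, 42.0]
tcp_rot: [[0.014, 0.11, -0.994], [0.018, -0.994, -0.11], [-1.0, -0.017, -0.016]]
contact_force: [-0.2, -1.1, 0.3]
width: 22.6
```

play_rows(
  offset=[
    [0,0,0.005],
    [0,0,0.01],
    [0,0,0.015],
    [0,0,0.015],
    [0,0,0.015],
    [0,0,0.012],
    [0,0,0.005],
    [0,0,0],
    [0,0,0],
  ],
  roll=[0,0,0,0,0,0,0,0,0],
  gripper=[0.15,0.15,0.15,0.15,0.15,0.15,0.15,0.15,0.15],
)

```text
clock: 52.8
ee_pos: [467.0, -8.5, 125.6]
tcp_rot: [[0.016, 0.11, -0.994], [0.018, -0.994, -0.11], [-1.0, -0.016, -0.018]]
contact_force: [0.0, 0.3, 0.0]
width: 22.7
```

play_rows(
  offset=[
    [0.002,0.012,0],
    [0.003,0.022,0],
    [0.004,0.028,0],
    [0.004,0.028,0],
    [0.004,0.028,0],
    [0.004,0.027,0],
    [0.003,0.022,0],
    [0.002,0.014,0],
    [0.001,0.01,0],
    [0,0.004,0],
    [0,0,0],
  ],
  roll=[0,1,1,1,1,1,1,1,1,0,0],
  gripper=[0.15,0.15,0.15,0.15,0.15,0.15,0.15,0.15,0.15,0.15,0.15],
)

```text
clock: 54.18
ee_pos: [492.5, 197.7, 121.7]
tcp_rot: [[0.008, 0.252, -0.968], [0.02, -0.968, -0.252], [-1.0, -0.017, -0.012]]
contact_force: [0.2, 0.3, -0.1]
width: 22.7
```

```bash
python3 snap.py wrist w21
```

```text
[492.5 197.6 121.7] 22.6 [ 0.5 -1.  -0.3] 54.225 jaw -75.4
```

View pics/w21.png

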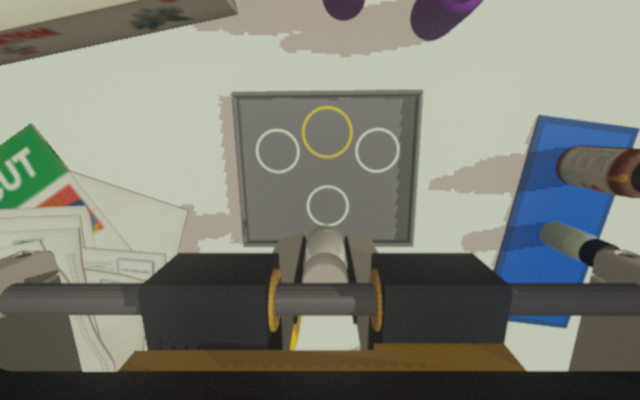

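Run:
```python
import pickle
from h import *
P,i,d=pickle.load(open('w21.pkl','rb'))
g=cv2.cvtColor(i,6);m=((g>150)).astype(np.uint8)
m[:,:250]=0;m[:105]=0;m[228:]=0;m[:,402:]=0
h,_=cv2.findContours(m,0,2)
for c in h:
    if cv2.contourArea(c)>400:
        W=np.array([onz(P,p,4) for p in c[:,0].astype(float)])[:,:2].astype(np.float32)
        e=cv2.fitEllipse(W);print(np.round(e[0],1),np.round(e[1],1))
```

```text
[531.1 252.2] [36.9 37.1]
[553.  170.7] [36.9 37. ]
[556.7 215.4] [41.3 41.4]
```

play_rows(
  offset=[
    [0.002,0.001,-0.008],
    [0.001,0,-0.012],
    [0,0,-0.012],
    [0,0,-0.012],
    [0,0,-0.01],
    [0,0,-0.007],
    [0,0,-0.005],
    [0,0,-0.002],
    [0,0,0],
    [0,0,0],
  ],
  roll=[0,0,0,0,0,0,0,0,0,0],
  gripper=[0.15,0.15,0.15,0.15,0.15,0.15,0.15,0.15,0.15,0.15],
)

```text
clock: 55.48
ee_pos: [495.6, 197.5, 48.6]
tcp_rot: [[0.007, 0.25, -0.968], [0.019, -0.968, -0.25], [-1.0, -0.017, -0.012]]
contact_force: [-0.5, 0.7, 0.9]
width: 22.7
```

play_rows(
  offset=[
    [0,0.001,-0.002],
    [0,0,-0.002],
    [0,0,-0.001],
    [0,0,0],
    [0,0,0],
  ],
  roll=[0,0,0,0,0],
  gripper=[0.15,0.15,0.15,0.15,0.15],
)

```text
clock: 56.1
ee_pos: [495.8, 198.6, 43.6]
tcp_rot: [[0.008, 0.25, -0.968], [0.02, -0.968, -0.25], [-1.0, -0.017, -0.013]]
contact_force: [-0.4, 1.0, 0.3]
width: 22.5
```

play_rows(
  offset=[
    [0,0,0],
    [0,0,0],
    [0,0,0],
    [0,0,0],
    [0,0,0],
  ],
  roll=[0,0,0,0,0],
  gripper=[0.3,0.4,0.5,0.5,0.5],
)

```text
clock: 56.72
ee_pos: [495.9, 198.6, 43.8]
tcp_rot: [[0.008, 0.25, -0.968], [0.02, -0.968, -0.25], [-1.0, -0.017, -0.013]]
contact_force: [-0.5, -0.8, -0.1]
width: 46.3
```

play_rows(
  offset=[
    [0,0,0.01],
    [0,0,0.02],
    [0,0,0.025],
    [0,0,0.025],
    [0,0,0.02],
    [0,0,0.015],
    [0,0,0.008],
    [0,0,0],
    [0,0,0],
  ],
  roll=[0,0,0,0,0,0,0,0,0],
  gripper=[0.5,0.5,0.5,0.5,0.5,0.5,0.5,0.5,0.5],
)

```text
clock: 57.85
ee_pos: [495.9, 198.6, 178.2]
tcp_rot: [[0.012, 0.25, -0.968], [0.021, -0.968, -0.25], [-1.0, -0.017, -0.017]]
contact_force: [-0.1, -0.7, 0.2]
width: 46.8
```

```bash
python3 snap.py wrist w22
```

```text
[495.9 198.7 178.2] 46.6 [ 0.1 -0.4  0.6] 57.9 jaw -75.5
```

View pics/w22.png

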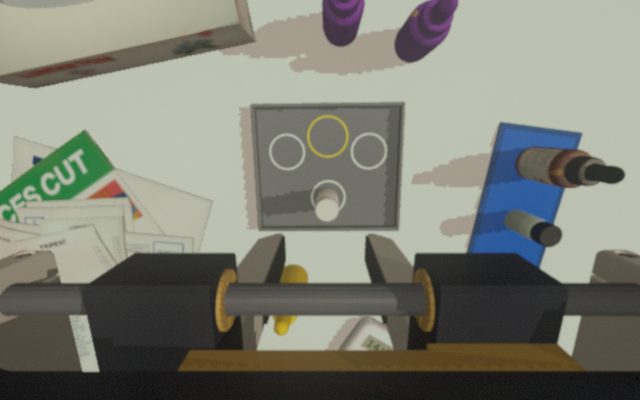

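White vial stands on its ring (≈(327,203)). Now the black vial on the mat at (524.3, -1.8).

play_rows(
  offset=[
    [0.002,-0.012,0],
    [0.003,-0.02,-0.003],
    [0.003,-0.027,-0.006],
    [0.004,-0.028,-0.007],
    [0.004,-0.028,-0.007],
    [0.004,-0.027,-0.007],
    [0.004,-0.022,-0.006],
    [0.003,-0.014,-0.004],
    [0.002,-0.008,-0.002],
    [0,-0.003,0],
    [0,0,0],
  ],
  roll=[0,-1,-1,-1,-1,-1,-1,-1,-1,0,0],
  gripper=[0.5,0.5,0.5,0.5,0.5,0.5,0.5,0.5,0.5,0.5,0.5],
)

```text
clock: 59.28
ee_pos: [523.8, -1.1, 131.0]
tcp_rot: [[0.009, 0.108, -0.994], [0.018, -0.994, -0.108], [-1.0, -0.017, -0.011]]
contact_force: [-0.4, -0.2, -0.6]
width: 46.2
```

```bash
python3 snap.py wrist w23;python3 - <<'E'
import pickle
from h import *
P,i,d=pickle.load(open('w23.pkl','rb'))
print(proj(P,[[524.3,-1.8,59],[583.7,6.1,105]]))
E
```

```text
[523.9  -0.9 131. ] 46.8 [-0.3  0.1 -0.5] 59.325 jaw -83.79
[[328.29999054 223.96122944]
 [325.26448766 144.30493917]]
```

View pics/w23.png

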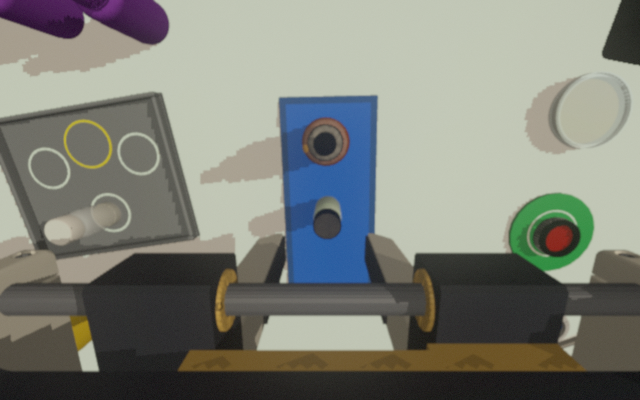

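play_rows(
  offset=[
    [0,-0.001,-0.008],
    [0,0,-0.012],
    [0,0,-0.012],
    [0,0,-0.012],
    [0,0,-0.012],
    [0,0,-0.01],
    [0,0,-0.007],
    [0,0,-0.005],
    [0,0,-0.003],
    [0,0,0],
    [0,0,0],
  ],
  roll=[0,0,0,0,0,0,0,0,0,0,0],
  gripper=[0.5,0.5,0.5,0.5,0.5,0.5,0.5,0.5,0.5,0.5,0.5],
)

```text
clock: 60.7
ee_pos: [523.6, -1.0, 44.1]
tcp_rot: [[0.009, 0.11, -0.994], [0.018, -0.994, -0.11], [-1.0, -0.017, -0.011]]
contact_force: [0.7, 0.4, -0.3]
width: 46.5
```

play_rows(
  offset=[
    [0,0,-0.002],
    [0,0,0],
    [0,0,0],
    [0,0,0],
    [0,0,0],
    [0,0,0],
    [0,0,0],
    [0,0,0],
  ],
  roll=[0,0,0,0,0,0,0,0],
  gripper=[0.5,0.5,0.15,0.15,0.15,0.15,0.15,0.15],
)

```text
clock: 61.7
ee_pos: [523.9, -1.0, 42.6]
tcp_rot: [[0.01, 0.11, -0.994], [0.018, -0.994, -0.11], [-1.0, -0.017, -0.012]]
contact_force: [0.1, 0.5, 0.6]
width: 22.1
```

play_rows(
  offset=[
    [0,0,0.005],
    [0,0,0.01],
    [0,0,0.015],
    [0,0,0.015],
    [0,0,0.015],
    [0,0,0.012],
    [0,0,0.005],
    [0,0,0],
    [0,0,0],
  ],
  roll=[0,0,0,0,0,0,0,0,0],
  gripper=[0.15,0.15,0.15,0.15,0.15,0.15,0.15,0.15,0.15],
)

```text
clock: 62.82
ee_pos: [524.0, -1.0, 126.1]
tcp_rot: [[0.011, 0.11, -0.994], [0.018, -0.994, -0.11], [-1.0, -0.017, -0.013]]
contact_force: [-0.3, 0.6, -0.5]
width: 22.2
```

play_rows(
  offset=[
    [0.002,0.01,0],
    [0.003,0.018,0],
    [0.004,0.022,0],
    [0.004,0.022,0],
    [0.004,0.022,0],
    [0.004,0.022,0],
    [0.004,0.02,0],
    [0.003,0.014,0],
    [0.002,0.01,0],
    [0.001,0.004,0],
    [0,0,0],
    [0,0,0],
  ],
  roll=[0,1,1,1,1,1,1,1,1,0,0,0],
  gripper=[0.15,0.15,0.15,0.15,0.15,0.15,0.15,0.15,0.15,0.15,0.15,0.15],
)

```text
clock: 64.32
ee_pos: [555.3, 175.9, 123.6]
tcp_rot: [[0.005, 0.259, -0.966], [0.02, -0.966, -0.258], [-1.0, -0.018, -0.01]]
contact_force: [-0.6, -0.3, -0.4]
width: 22.4
```

play_rows(
  offset=[
    [-0.001,-0.003,-0.008],
    [-0.001,-0.002,-0.012],
    [0,0,-0.012],
    [0,0,-0.012],
    [0,0,-0.01],
    [0,0,-0.007],
    [0,0,-0.005],
    [0,0,-0.003],
    [0,0,0],
    [0,0,0],
  ],
  roll=[0,0,0,0,0,0,0,0,0,0],
  gripper=[0.15,0.15,0.15,0.15,0.15,0.15,0.15,0.15,0.15,0.15],
)

```text
clock: 65.58
ee_pos: [552.8, 169.6, 49.3]
tcp_rot: [[0.004, 0.257, -0.966], [0.019, -0.966, -0.257], [-1.0, -0.018, -0.009]]
contact_force: [-0.3, 0.2, -0.3]
width: 22.3
```

play_rows(
  offset=[
    [0,0.001,-0.002],
    [0,0,-0.002],
    [0,0,-0.001],
    [0,0,0],
    [0,0,0],
  ],
  roll=[0,0,0,0,0],
  gripper=[0.15,0.15,0.15,0.15,0.15],
)

```text
clock: 66.2
ee_pos: [553.0, 170.7, 44.4]
tcp_rot: [[0.005, 0.257, -0.966], [0.02, -0.966, -0.257], [-1.0, -0.018, -0.01]]
contact_force: [0.6, -0.0, 0.3]
width: 22.6
```

play_rows(
  offset=[
    [0,0,0],
    [0,0,0],
    [0,0,0],
    [0,0,0],
  ],
  roll=[0,0,0,0],
  gripper=[0.3,0.4,0.4,0.4],
)

```text
clock: 66.7
ee_pos: [553.1, 170.7, 44.5]
tcp_rot: [[0.005, 0.257, -0.966], [0.02, -0.966, -0.257], [-1.0, -0.018, -0.01]]
contact_force: [0.1, -0.2, -0.8]
width: 37.4
```

play_rows(
  offset=[
    [0,0,0.01],
    [0,0,0.02],
    [0,0,0.025],
    [0,0,0.03],
    [0,0,0.025],
    [0,0,0.02],
    [0,0,0.012],
    [0,0,0.005],
    [0,0,0],
  ],
  roll=[0,0,0,0,0,0,0,0,0],
  gripper=[0.4,0.4,0.4,0.4,0.4,0.65,0.65,0.65,0.65],
)

```text
clock: 67.82
ee_pos: [553.0, 170.7, 204.2]
tcp_rot: [[0.009, 0.257, -0.966], [0.021, -0.966, -0.257], [-1.0, -0.018, -0.014]]
contact_force: [0.8, 0.1, -0.1]
width: 59.9
```

```bash
python3 snap.py wrist w24
```

```text
[552.9 170.7 203.8] 60.4 [-0.3  1.1 -0.5] 67.875 jaw -75.08
```

View pics/w24.png

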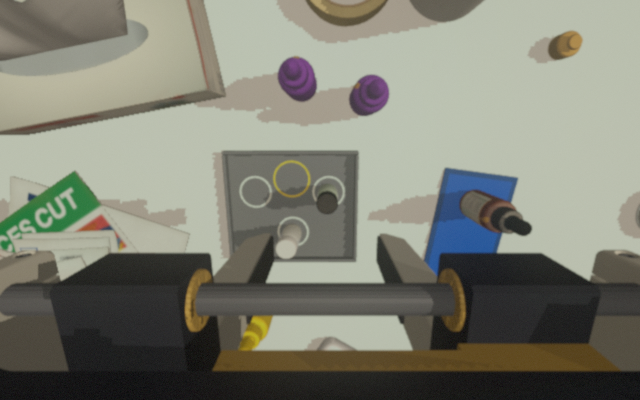

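Both vials stand on their rings. Now the bottle at (583.7, 6.1); stay high (tips above 105).

play_rows(
  offset=[
    [0.002,-0.01,0],
    [0.003,-0.02,0],
    [0.004,-0.026,0],
    [0.004,-0.026,0],
    [0.004,-0.026,-0.003],
    [0.004,-0.022,-0.006],
    [0.003,-0.016,-0.006],
    [0.002,-0.01,-0.004],
    [0.001,-0.004,0],
    [0,0,0],
    [0,0,0],
  ],
  roll=[0,-1,-1,-1,-1,-1,-1,-1,-1,0,0],
  gripper=[0.65,0.65,0.65,0.65,0.65,0.65,0.65,0.65,0.65,0.65,0.65],
)

```text
clock: 69.25
ee_pos: [579.6, -2.0, 180.5]
tcp_rot: [[0.007, 0.108, -0.994], [0.018, -0.994, -0.108], [-1.0, -0.017, -0.009]]
contact_force: [0.6, -0.4, -0.7]
width: 60.5
```

```bash
python3 snap.py wrist w25;python3 - <<'E'
import pickle
from h import *
P,i,d=pickle.load(open('w25.pkl','rb'))
print(proj(P,[[583.7,6.1,105]]))
E
```

```text
[579.6  -1.9 180.6] 60.6 [ 0.1  0.1 -0. ] 69.3 jaw -83.79
[[317.23322118 216.43382406]]
```

View pics/w25.png

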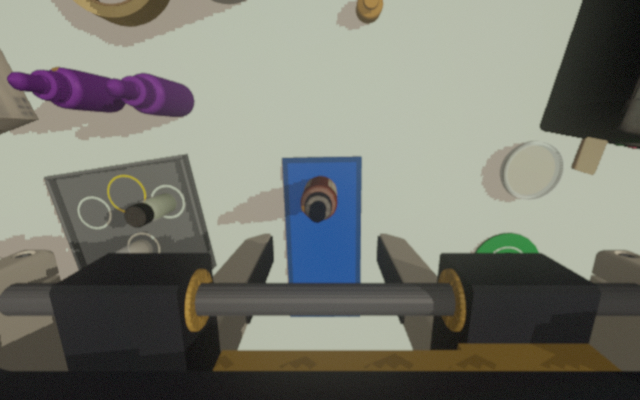

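play_rows(
  offset=[
    [0.002,0.004,0],
    [0.002,0.003,-0.008],
    [0,0,-0.012],
    [0,0,-0.015],
    [0,0,-0.015],
    [0,0,-0.015],
    [0,0,-0.012],
    [0,0,-0.01],
    [0,0,-0.008],
    [0,0,-0.005],
    [0,0,0],
    [0,0,0],
  ],
  roll=[0,0,0,0,0,0,0,0,0,0,0,0],
  gripper=[0.65,0.65,0.65,0.65,0.65,0.65,0.65,0.65,0.65,0.65,0.65,0.65],
)

```text
clock: 70.8
ee_pos: [583.5, 6.4, 72.9]
tcp_rot: [[0.006, 0.11, -0.994], [0.018, -0.994, -0.109], [-1.0, -0.017, -0.008]]
contact_force: [0.2, -0.2, -0.1]
width: 60.5
```

```bash
python3 snap.py wrist w26
```

```text
[583.5   6.4  72.9] 60.4 [-0.5 -0.9 -0. ] 70.85 jaw -83.71
```

View pics/w26.png

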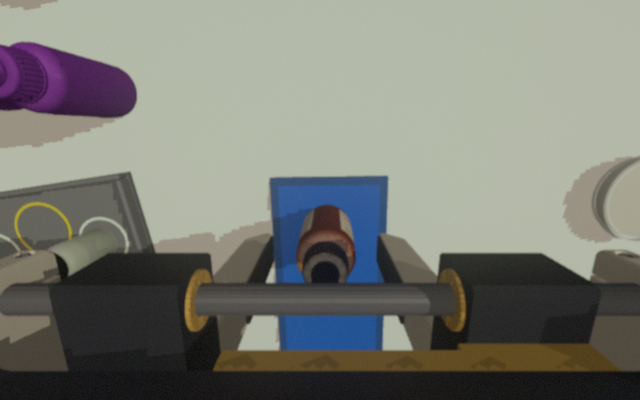

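play_rows(
  offset=[
    [0,0,-0.005],
    [0,0,-0.005],
    [0,0,-0.003],
    [0,0,-0.001],
    [0,0,0],
    [0,0,0],
    [0,0,0],
    [0,0,0],
    [0,0,0],
    [0,0,0],
    [0,0,0],
    [0,0,0],
  ],
  roll=[0,0,0,0,0,0,0,0,0,0,0,0],
  gripper=[0.65,0.65,0.65,0.65,0.65,0.2,0.2,0.2,0.2,0.2,0.2,0.2],
  grip_force=15,
)

```text
clock: 72.35
ee_pos: [583.7, 6.4, 58.6]
tcp_rot: [[0.007, 0.11, -0.994], [0.018, -0.994, -0.109], [-1.0, -0.017, -0.009]]
contact_force: [-0.2, -0.1, 0.4]
width: 31.5
```

play_rows(
  offset=[
    [0,0,0.005],
    [0,0,0.01],
    [0,0,0.015],
    [0,0,0.015],
    [0,0,0.015],
    [0,0,0.015],
    [0,0,0.012],
    [0,0,0.005],
    [0,0,0],
    [0,0,0],
  ],
  roll=[0,0,0,0,0,0,0,0,0,0],
  gripper=[0.2,0.2,0.2,0.2,0.2,0.2,0.2,0.2,0.2,0.2],
)

```text
clock: 73.6
ee_pos: [583.8, 6.4, 158.2]
tcp_rot: [[0.008, 0.11, -0.994], [0.018, -0.994, -0.109], [-1.0, -0.017, -0.01]]
contact_force: [0.1, 0.9, -0.8]
width: 31.8
```

play_rows(
  offset=[
    [-0.002,0.01,0],
    [-0.004,0.02,0],
    [-0.006,0.03,0],
    [-0.007,0.03,0],
    [-0.007,0.03,0],
    [-0.007,0.03,0],
    [-0.006,0.03,0],
    [-0.005,0.025,0],
    [-0.003,0.015,0],
    [-0.001,0.007,0],
    [0,0,0],
    [0,0,0],
  ],
  roll=[0,1,1,1,1,1,1,1,1,0,0,0],
  gripper=[0.2,0.2,0.2,0.2,0.2,0.2,0.2,0.2,0.2,0.2,0.2,0.2],
)

```text
clock: 75.1
ee_pos: [528.6, 249.3, 155.7]
tcp_rot: [[0.002, 0.26, -0.966], [0.019, -0.965, -0.26], [-1.0, -0.018, -0.007]]
contact_force: [0.6, 0.0, -0.8]
width: 31.6
```

play_rows(
  offset=[
    [0.002,0.002,-0.008],
    [0.001,0.001,-0.012],
    [0,0,-0.013],
    [0,0,-0.013],
    [0,0,-0.013],
    [0,0,-0.01],
    [0,0,-0.007],
    [0,0,-0.005],
    [0,0,-0.002],
    [0,0,0],
    [0,0,0],
  ],
  roll=[0,0,0,0,0,0,0,0,0,0,0],
  gripper=[0.2,0.2,0.2,0.2,0.2,0.2,0.2,0.2,0.2,0.2,0.2],
)

```text
clock: 76.47
ee_pos: [532.0, 251.1, 66.3]
tcp_rot: [[0.001, 0.258, -0.966], [0.019, -0.966, -0.258], [-1.0, -0.018, -0.006]]
contact_force: [-0.6, 0.2, -0.4]
width: 31.9
```

```bash
python3 snap.py wrist w27
```

```text
[532.  251.1  66.2] 31.8 [-0.6  0.7 -1.1] 76.525 jaw -75.03
```

View pics/w27.png

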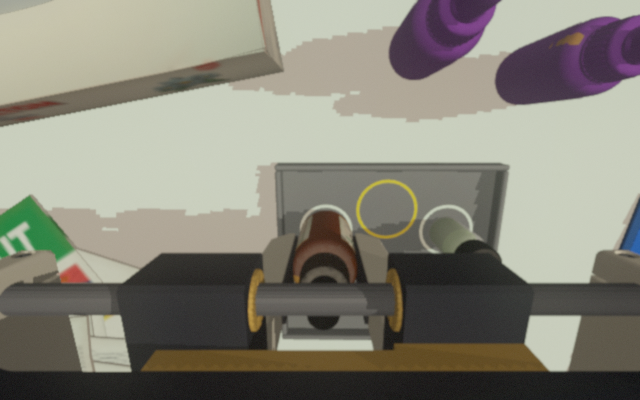

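play_rows(
  offset=[
    [0,0,-0.002],
    [0,0,-0.002],
    [0,0,-0.002],
    [0,0,0],
    [0,0,0],
  ],
  roll=[0,0,0,0,0],
  gripper=[0.2,0.2,0.2,0.2,0.2],
)

```text
clock: 77.15
ee_pos: [532.1, 251.1, 60.1]
tcp_rot: [[0.001, 0.258, -0.966], [0.019, -0.966, -0.258], [-1.0, -0.018, -0.006]]
contact_force: [0.4, -0.4, -0.1]
width: 31.8
```

play_rows(
  offset=[
    [0,0,0],
    [0,0,0],
    [0,0,0],
    [0,0,0],
  ],
  roll=[0,0,0,0],
  gripper=[0.4,0.5,0.6,0.6],
)

```text
clock: 77.65
ee_pos: [532.3, 251.2, 60.4]
tcp_rot: [[0.002, 0.258, -0.966], [0.019, -0.966, -0.258], [-1.0, -0.018, -0.007]]
contact_force: [-0.5, -0.4, 0.7]
width: 55.2
```

play_rows(
  offset=[
    [0,0,0.01],
    [0,0,0.02],
    [0,0,0.025],
    [0,0,0.03],
    [0,0,0.03],
    [0,0,0.025],
    [0,0,0.015],
    [0,0,0.008],
    [0,0,0],
    [0,0,0],
  ],
  roll=[0,0,0,0,0,0,0,0,0,0],
  gripper=[0.6,0.6,0.6,0.6,0.6,0.6,0.6,0.6,0.6,0.6],
)

```text
clock: 78.9
ee_pos: [531.8, 251.0, 237.4]
tcp_rot: [[0.006, 0.258, -0.966], [0.021, -0.966, -0.258], [-1.0, -0.019, -0.012]]
contact_force: [-0.1, -0.1, -0.6]
width: 55.6
```

```bash
python3 snap.py wrist w28; python3 snap.py scene s28; python3 snap.py top t28;python3 - <<'E'
import pickle,cv2
from h import *
i=cv2.imread('pics/s28.png');cv2.imwrite('pics/s28c.png',cv2.resize(i[130:310,180:440],None,fx=3,fy=3,interpolation=cv2.INTER_CUBIC))
P,i,d=pickle.load(open('w28.pkl','rb'))
cv2.imwrite('pics/w28c.png',cv2.resize(i[130:290,250:430],None,fx=3.5,fy=3.5,interpolation=cv2.INTER_CUBIC))
q=proj(P,[[532.6,250.7,106],[553,170,60],[495.3,198.5,60]]);print(q,(q-[250,130])*3.5)
P,i,d=pickle.load(open('t28.pkl','rb'));a=cv2.imread('pics/top0.png')
# bystanders: before/after
for I in (a,i):
    b,g,r=[I[...,k].astype(int) for k in range(3)]
    m=((b>r+15)&(b>g+8)).astype(np.uint8);m[:225]=0;m[260:]=0;m[:,:410]=0;m[:,448:]=0
    M=cv2.moments(m);print('blue',M['m10']/max(M['m00'],1),M['m01']/max(M['m00'],1),M['m00'])
s=np.hstack([cv2.resize(k[130:260,385:455],None,fx=4,fy=4) for k in (a,i)]);cv2.imwrite('pics/cmp.png',s)
E
```

```text
[531.8 251.  237.3] 55.6 [0.9 0.2 0.7] 78.95 jaw -75.03
[531.8 251.  237.3] 55.8 [0.2 0.6 0. ] 79.0 jaw -75.03
[531.8 251.  237.4] 55.3 [-1.1 -0.4 -0.1] 79.05 jaw -75.03
[[328.57073985 204.6969443 ]
 [406.4623492  195.84906867]
 [365.43006646 238.23055463]] [[274.99758948 261.43930506]
 [547.61822219 230.47174036]
 [404.00523261 378.80694121]]
blue 429.8082191780822 241.67123287671234 73.0
blue 429.75324675324674 241.63636363636363 77.0
```

View pics/s28c.png

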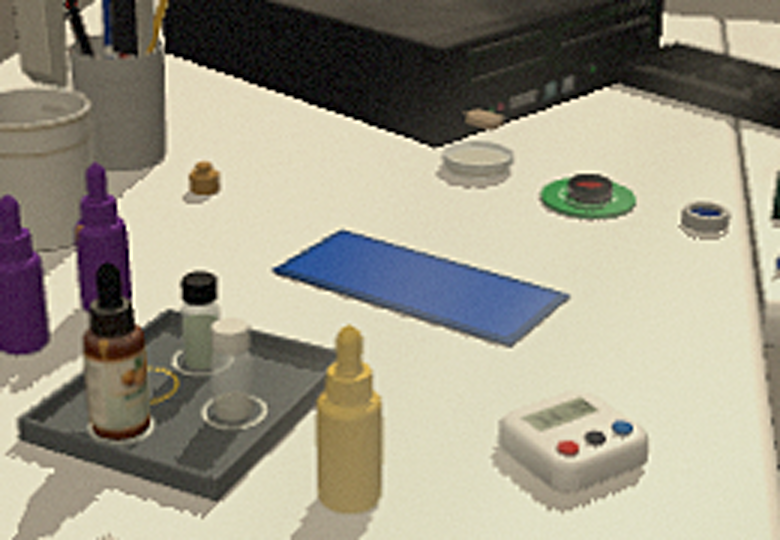

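View pics/w28c.png

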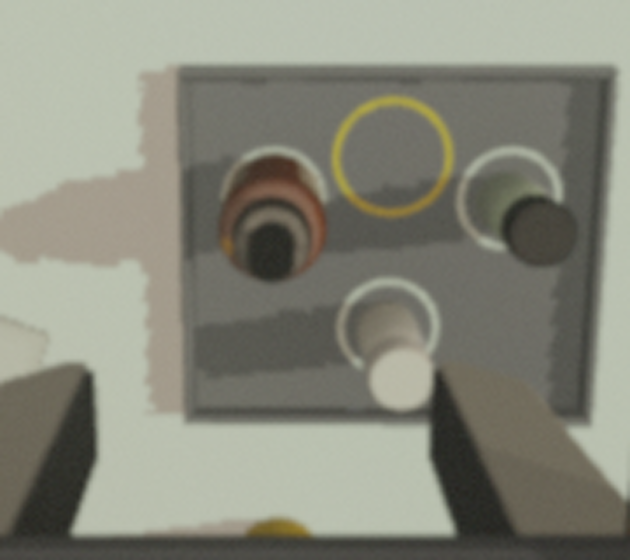

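View pics/cmp.png

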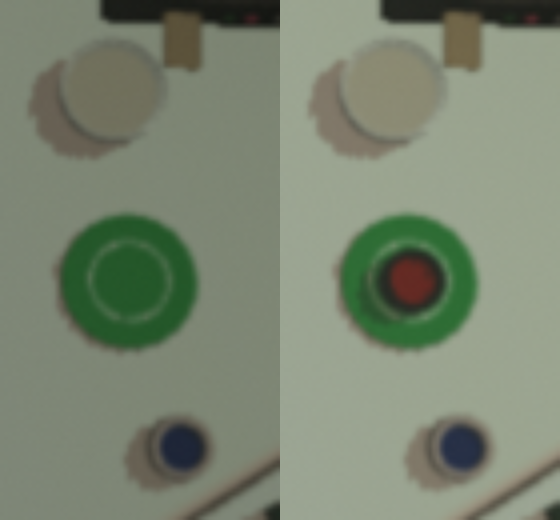

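All three stand within about 2–3 mm of their start positions, the filter is centred on the pad, and the bystanders have not moved. Handing in.

```bash
python3 -c "
from station import arm
print(arm.job_done())"
```

```text
the job is handed in; nothing more can be done
None
```

I moved the bottle, black vial and white vial to the blue mat, laid the red filter on the green pad, then put all three back in the tray and handed the job in at 79 s. `job_done` reports no verdict, so these are my own last checks:

- **Bottle and vials:** all three stand upright in the wrist and scene views. Their tops are within about 2–3 mm of where I measured them at the start.
- **Red filter:** it lies flat, and the wrist camera puts it about 1 mm from the pad's centre.
- **Blue filter and petri dish:** the blue filter's centre is within 0.1 px of its first position in the top view. I compared the dish by eye, before and after, and saw no shift.
- **Arm:** it ended clear of everything, 237 mm up.

**Disagreements and surprises:**
- The top camera read about 2–3 mm lower in y than the wrist camera. I used the wrist values throughout.
- A fast descent early on left the tool tilted by about 2°. I made the later vertical moves slowly, and the tilt did no harm.

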